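# Change the slicer's blade cassette and put the spares away

## Task

Change the blade cassette of the vegetable slicer: pull the locking knob up and twist it into its rest notch so that it stays up by itself, slide out the yellow-gripped cassette and lay it flat, grip up, in the washing-up tub, then slide the red-gripped one from the drying mat fully home and turn the knob back so that its pin drops all the way into the cassette. Put every other cassette on the mat away, each slid fully into a bay of its own in the storage case, and do not disturb the other things around.

Things in the scene. Friction and masses are not known exactly. Their poses are not given: they have to be found in the camera images.
- slicer: white slicer, fixed, 240 mm (y) x 112 mm (x), bed top 74.5 mm high, clear catch box below. Origin: centre of underside; x = the way a cassette slides in. Across its middle a channel along x, open to -x (front, to the robot), 65 mm wide, floor 60 mm high, rear stop 90 mm in; from 10 mm inside the mouth, lips 10.5 mm above the floor hold the plate's edges. Plunger at the rear.
- channel_home (a point): where a cassette's origin lies when it is fully home against the rear stop: at the channel floor's height, 34 mm in front of the mouth; axes as the slicer. The grip then stands free, 28 mm in front of the bed. Play of a plate in the channel: 3 mm sideways, 2.5 mm in height.
- knob_grip (a point): middle of the plunger's black wing knob (32 mm along its own x, 12 mm thick along its own y, 24 mm tall, red dot on the +x wing); z up; rises and turns with the knob. When down, the knob's underside is 103 mm above the counter, 2 mm above a steel collar 28 mm across. Lies above the lock hole of a cassette that is home (106 mm past channel_home).
- plunger (a joint): lift of the sprung plunger, m. 0 = down, 6 mm pin in the cassette's lock hole. Spring: 4 N at 0, 12 N at the upper stop, 0.019. A cross pin sits in a deep slot of the collar: no turning until lifted over 0.015. Let go in the rest notch it stays at 0.012, pin clear of the channel; about 0.0075 = the pin stands on a plate beside the hole.
- plunger_turn (a joint): turn of the knob, rad, counter-clockwise from above positive. 0 = cross pin at the deep slot (wings along the slicer's x); 1.31 = at the rest notch, 3 mm deep; a rounded crest between; stops at -0.3 and 1.6. To turn back, lift it 3 mm out of the rest notch (to over 0.015); let go at 0 it springs down.
- yellow: used blade cassette, locked in the slicer at the start. White plate 62 mm wide (y), 8 mm thick, from 6 mm behind the grip's middle to a round nose 124 mm ahead of it; lock hole 9 mm square at x = 106 mm; upright yellow grip: rib 12 mm thick (x), 44 mm wide (y), top 34 mm above the underside; 90 g. Origin: underside, below the grip's middle; x from grip to nose (slides in nose first), z up.
- red: the cassette to be fitted, on the drying mat; same size and shape as the yellow one, with a red grip. Origin: underside, below the grip's middle; x from grip to nose (slides in nose first), z up.
- blue: spare cassette with a blue grip, on the drying mat (absent in some starts); same size and shape as the yellow one. Origin: underside, below the grip's middle; x from grip to nose (slides in nose first), z up.
- green: spare cassette with a green grip, on the drying mat (absent in some starts); same size and shape as the yellow one. Origin: underside, below the grip's middle; x from grip to nose (slides in nose first), z up.
- black: spare cassette with a black grip, on the drying mat (absent in some starts); same size and shape as the yellow one. Origin: underside, below the grip's middle; x from grip to nose (slides in nose first), z up.
- case: grey storage case, fixed, 102 mm (x) x 222 mm (y): three bays on a closed lower part, under a pale roof 67 mm high with dark strips over the dividers, open to -x. Origin: underside, 48 mm behind the front face; x = the way a cassette slides in. Bay: 66 mm wide, 72 mm apart, floor 52 mm high, roof 11 mm above the floor from 8 mm inside the mouth (play 4 mm sideways, 3 mm in height).
- tub: grey-blue washing-up tub, fixed, 240 x 240 mm outside, 65 mm high, walls and floor 5 mm; origin: centre of underside. Its half nearer the robot is well within reach. The cassettes to put away lie on a fixed grey mat, 4 mm thick, between tub and robot.
- bay0 (a point): storage case, right-hand (-y) bay seen from the robot: where the origin of a cassette lies when it is fully home in this bay (height of the bay floor, 34 mm in front of the mouth); axes as the case
- bay1 (a point): storage case, middle bay seen from the robot: where the origin of a cassette lies when it is fully home in this bay (height of the bay floor, 34 mm in front of the mouth); axes as the case
- bay2 (a point): storage case, left-hand (+y) bay seen from the robot: where the origin of a cassette lies when it is fully home in this bay (height of the bay floor, 34 mm in front of the mouth); axes as the case
- soap: soap bottle, 56 mm across, 160 mm high; bystander, leave it alone. Origin: underside
- mill: wooden pepper mill, 54 mm across, 135 mm high; bystander, leave it alone. Origin: underside
- mug: white mug, 76 mm across, 90 mm high; bystander, leave it alone. Origin: underside
- potato: potato, 66 mm across, 45 mm high; bystander, leave it alone. Origin: underside
- sponge: yellow and green sponge, 70 by 100 by 28 mm; bystander, leave it alone. Origin: underside
- guard: black food holder, 64 mm across, 21 mm high, on the left half of the slicer's bed; bystander, leave it alone. Origin: underside
- brush: small scrubbing brush, 130 mm long, lying low in front of the slicer; bystander, leave it alone
Not all that is in view belongs to the job. Leave any brown or purple look-alike of the red alone.

How it is judged:
On the way, in this order (a step that is already met when the one before it is completed fails the run):
1. the plunger is parked in its rest notch, up by itself with the fingers off it (value of joint plunger between 0.0105 and 0.0145 m and value of joint plunger_turn above 1 rad and contact force between the fingers and slicer below 0.5 N), for 0.3 s.
2. the yellow cassette lies flat in the tub, the plunger still parked (value of joint plunger above 0.0105 m and value of joint plunger_turn above 1 rad and x of yellow in the frame of tub between -0.115 and 0.115 m and y of yellow in the frame of tub between -0.115 and 0.115 m and z of yellow in the frame of tub below 0.015 m and angle between yellow's own z axis and vertical below 0.15 rad and linear speed of yellow below 0.02 m/s), for 0.2 s.
3. the red cassette is fully home in the channel, the plunger still parked (value of joint plunger above 0.0105 m and value of joint plunger_turn above 1 rad and x of red in the frame of channel_home between -0.004 and 0.004 m and y of red in the frame of channel_home between -0.004 and 0.004 m and z of red in the frame of channel_home between -0.005 and 0.005 m), for 0.2 s.
4. the plunger is turned back and its pin has dropped fully into the red cassette (value of joint plunger below 0.002 m and value of joint plunger_turn below 0.3 rad and x of red in the frame of channel_home between -0.004 and 0.004 m and y of red in the frame of channel_home between -0.004 and 0.004 m and z of red in the frame of channel_home between -0.005 and 0.005 m), for 0.3 s.
At the end, for the whole second after the job is handed in: the red cassette is home in the channel (within 4 mm) with the plunger turned back and down (lift under 2 mm); the yellow one lies flat and at rest on the tub's floor; every spare that is there is fully in a bay of the case (within 8 mm of home) (all of step 4 and x of yellow in the frame of tub between -0.115 and 0.115 m and y of yellow in the frame of tub between -0.115 and 0.115 m and z of yellow in the frame of tub below 0.015 m and angle between each of yellow, red's own z axis and vertical below 0.15 rad and linear speed of yellow below 0.02 m/s and ((x of blue in the frame of bay0 between -0.008 and 0.005 m and y of blue in the frame of bay0 between -0.006 and 0.006 m and z of blue in the frame of bay0 between -0.006 and 0.006 m) or (x of blue in the frame of bay1 between -0.008 and 0.005 m and y of blue in the frame of bay1 between -0.006 and 0.006 m and z of blue in the frame of bay1 between -0.006 and 0.006 m) or (x of blue in the frame of bay2 between -0.008 and 0.005 m and y of blue in the frame of bay2 between -0.006 and 0.006 m and z of blue in the frame of bay2 between -0.006 and 0.006 m)) and ((x of green in the frame of bay0 between -0.008 and 0.005 m and y of green in the frame of bay0 between -0.006 and 0.006 m and z of green in the frame of bay0 between -0.006 and 0.006 m) or (x of green in the frame of bay1 between -0.008 and 0.005 m and y of green in the frame of bay1 between -0.006 and 0.006 m and z of green in the frame of bay1 between -0.006 and 0.006 m) or (x of green in the frame of bay2 between -0.008 and 0.005 m and y of green in the frame of bay2 between -0.006 and 0.006 m and z of green in the frame of bay2 between -0.006 and 0.006 m)) and ((x of black in the frame of bay0 between -0.008 and 0.005 m and y of black in the frame of bay0 between -0.006 and 0.006 m and z of black in the frame of bay0 between -0.006 and 0.006 m) or (x of black in the frame of bay1 between -0.008 and 0.005 m and y of black in the frame of bay1 between -0.006 and 0.006 m and z of black in the frame of bay1 between -0.006 and 0.006 m) or (x of black in the frame of bay2 between -0.008 and 0.005 m and y of black in the frame of bay2 between -0.006 and 0.006 m and z of black in the frame of bay2 between -0.006 and 0.006 m))); the robot touches nothing.
It fails at once if a bystander is moved by more than 4 cm (distance of any of soap, mill, mug, potato, sponge, guard, brush from where it was at the start of the episode above 0.04 m).
Of blue, green, black only 1 to 3 are there at a start; the rules pass over those that are not, and their reading is None.
At some moment in a run one of red, blue, green, black may be knocked a few centimetres aside while the robot is not near it.
It also fails if it takes over 210 s, if anything falls off the work surface, if the arm or the gripper's body presses on something with over 40 N, if the wrist force passes 120 N, or if a joint passes its speed limit or range.

## Robot

A 6-joint arm with a two-finger parallel gripper is mounted at the origin on the work surface. World frame = base frame: x ahead of the robot, y to its left, z up, the work surface at z = 0. Lengths are in m, angles in rad, forces in N, time in s.
With the tool pointing down it reaches from about 0.3 to 0.75 m from the base axis. Payload 8.5 kg.
Tool frame: the origin (TCP) lies at the very end of the fingers, on their centre line; the grasp point (between the pads) lies 19 mm behind it; z points along the fingers, y is the line along which they close (so a half turn about z gives the same grasp; the last joint's range is limited). The gripper opens to 85 mm and grips with 20 to 120 N. Pads are 22 mm wide; open, the fingers measure 114 mm over their backs; the gripper's body (76 mm by 85 mm) begins 54 mm behind the grasp point. The pads swing forward as they close: fully open they stand 13 mm farther back than shut.
Start: joints at [-1.342, 0.381, 1.297, -0, 1.464, -0.215], TCP at [0.236, -0.497, 0.231] pointing down, gripper open.
Joint ranges: [-3.11, 3.11], [-0.89, 2.33], [0.22, 2.48], [-1.42, 4.56], [0.17, 2.85], [-2.88, 2.88]. Speed limits (rad/s): [2.39, 2.39, 3.14, 3.14, 3.14, 3.14].

## Interface

Orientations are given as a unit quaternion [w, x, y, z].
In Python, from bench import status, optics, workorder gives the robot as it stands. The module is installed in compiled form; this text tells all that it offers.
- The arm moves only by the shell command python3 -m creep 'ROWS' [FORCE]. ROWS is JSON, a list of rows, each a list of 7 numbers: the shift along the tool's x, y, z in m, then the turn, a rotation vector about the tool's x, y, z in rad, then the opening, from -1 (shut) to 1 (fully open). A call has 1 to 12 rows; each row shifts and turns the commanded pose from where the row before left it, along the tool's axes as they then stand; what a row does not reach is not made up. A row lasts 1/10 s, in which the tool goes at most 50 mm and 8.59 degrees, less where a joint would pass 70% of its speed; a pose out of reach is approached as far as the arm can. A call with a gripper value outside its range is refused whole. The fingers move at their own pace and stop on an object; FORCE is the grip in N (left out, the last holds). Time passes only in rows, so rows that do not move let the fingers close. It gives the time, the measured TCP pose, the force, the opening and the grip force at its end, in the units of the state.
- status.get_obs(): the state, without advancing time (a new reading comes with each control period).
- optics.snapshot(name): name is "scene" or "top" or "wrist"; returns a dict with "color" (400x640x3 uint8, red, green, blue), "fx", "fy", "cx", "cy" (pixels), "D" ([k1, k2, p1, p2, k3] as OpenCV has them; the pictures are not rectified), "pose" (4x4, takes a point from camera to world coordinates); the wrist camera has in their place "hand_eye" (4x4, takes a point from camera to tool coordinates, whose origin is the TCP and whose axes are the flange's). Camera axes: x right, y up, looking along -z (the intrinsics and any distortion apply to the point x, -y, -z); pixel columns grow to the right and rows downward; lengths in m; the calibration is good to about 2 mm. A picture is of the moment at which its call begins: read the wrist's pose just before it. There is no depth.
- workorder.hand_in(): hands the job in; it is judged then, once.
The state is a dict: "time_s": time; "qpos": joint angles; "joint_vel": joint speeds; "effort": joint torques, N m; "eef_pos": TCP position; "tool_rot": TCP orientation; "contact_force": force on the tool from outside, world axes, zero at the start; "ft_torque": the same for the moment, N m; "finger_gap": opening from 0.0 (shut) to 1.0 (fully open); "gripper_force": force on a finger pad.
Only numpy, scipy, OpenCV 4.12 (cv2) and the standard library are available. Lean on these libraries where they do the work, as an engineer would, in place of code of your own. Each camera call takes 0.05 s, during which the arm holds its last target. There are 200 camera calls.

## Working session

There is one attempt and no reset: what is moved stays moved. The work goes in short steps, Python scripts to look and compute and a shell command to move; the robot and the scene stay as the last step left them, time stands still between calls to the robot, and variables do not carry over. Pictures are saved under pics/ and viewed, at most 14 in all, crops included, and the job is handed in when it is done.

```bash
mkdir -p pics
cat > h.py <<'E'
import numpy as np, cv2, json
from bench import status, optics
from scipy.spatial.transform import Rotation as R
def Rt(o=None):
    o=o or status.get_obs(); q=o["tool_rot"]; return R.from_quat([q[1],q[2],q[3],q[0]]).as_matrix(), np.array(o["eef_pos"])
def snap(name,fn=None):
    r,p=Rt(); s=optics.snapshot(name)
    if "pose" not in s:
        T=np.eye(4);T[:3,:3]=r;T[:3,3]=p; s["pose"]=T@np.array(s["hand_eye"])
    s["pose"]=np.array(s["pose"])
    if fn: cv2.imwrite("pics/"+fn,cv2.cvtColor(s["color"],cv2.COLOR_RGB2BGR))
    return s
def K(s): return np.array([[s["fx"],0,s["cx"]],[0,s["fy"],s["cy"]],[0,0,1.]])
def ray(s,uv,z):
    uv=np.array(uv,float).reshape(-1,1,2)
    n=cv2.undistortPoints(uv,K(s),np.array(s["D"],float)).reshape(-1,2)
    d=np.c_[n[:,0],-n[:,1],-np.ones(len(n))]@s["pose"][:3,:3].T
    c=s["pose"][:3,3]; return c+d*((z-c[2])/d[:,2])[:,None]
def proj(s,P):
    T=np.linalg.inv(s["pose"]); P=np.atleast_2d(P)@T[:3,:3].T+T[:3,3]
    return cv2.projectPoints(P*[1,-1,-1],np.zeros(3),np.zeros(3),K(s),np.array(s["D"],float))[0].reshape(-1,2)
E
python3 - <<'E'
from h import *
for n in("scene","top","wrist"):
    s=snap(n,n+"0.png"); print(n,s["fx"],s["D"],s["pose"].round(3).tolist())
o=status.get_obs();print(o)
print(Rt()[0].round(3))
E
```

```text
scene 516.6011204681521 [-0.0753269  0.         0.         0.         0.       ] [[0.071, -0.821, 0.566, 1.337], [0.997, 0.063, -0.034, -0.036], [-0.008, 0.567, 0.823, 1.373], [0.0, 0.0, 0.0, 1.0]]
top 497.9060711608075 [-0.13995005  0.          0.          0.          0.        ] [[-0.02, 0.987, -0.157, 0.249], [-1.0, -0.022, -0.011, 0.02], [-0.014, 0.157, 0.988, 1.385], [0.0, 0.0, 0.0, 1.0]]
wrist 337.920382832532 [-0.01473423  0.          0.          0.          0.        ] [[0.429, 0.869, 0.245, 0.299], [-0.903, 0.413, 0.116, -0.468], [-0.001, -0.271, 0.963, 0.373], [0.0, 0.0, 0.0, 1.0]]
{'time_s': 0.15, 'qpos': array([-1.34229730e+00,  3.81050249e-01,  1.29803402e+00, -2.32126443e-05,
        1.46361862e+00, -2.15308505e-01]), 'joint_vel': array([ 6.51063390e-05, -2.39468422e-03, -4.10007368e-03,  1.09302525e-03,
       -2.53277017e-05,  4.52971795e-04]), 'effort': array([ 2.87702278e-03, -4.48623455e+01, -2.31343853e+01, -1.61483040e-04,
        3.80657191e-03,  1.01896194e-05]), 'eef_pos': array([ 0.23609553, -0.49649846,  0.23086653]), 'tool_rot': array([-5.55030245e-04,  9.75479798e-01,  2.20088291e-01, -1.51999076e-05]), 'contact_force': array([-0.48485566,  0.46132017,  0.08131851]), 'ft_torque': array([ 0.00523688,  0.00202674, -0.00674395]), 'gripper_force': 0.0, 'finger_gap': 1.0010796092346197}
[[ 0.903  0.429 -0.   ]
 [ 0.429 -0.903  0.001]
 [ 0.    -0.001 -1.   ]]
```

View pics/top0.png

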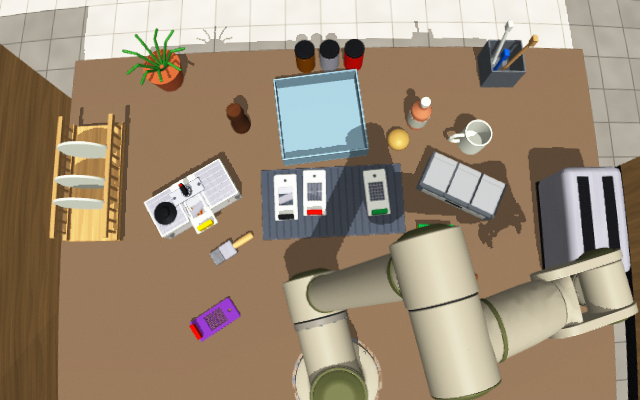

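View pics/scene0.png

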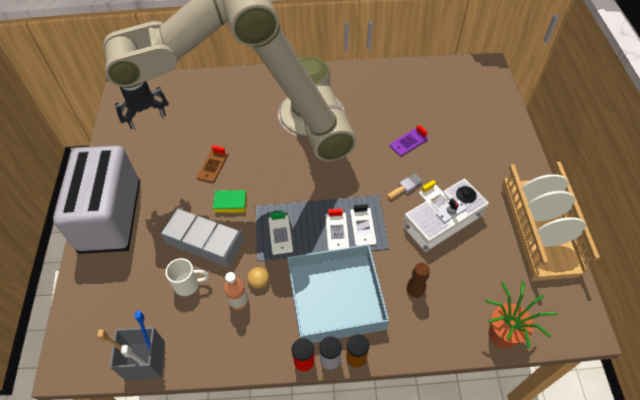

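The top view shows the slicer at (193,198), its yellow grip at (206,225) and its knob near (184,187). The red cassette's grip is at (314,212), black's at (286,217) and green's at (379,211). The tub is at (320,115) and the case at (462,184). A brown and a purple decoy lie off the mat.

```bash
cat >> h.py <<'E'
def hsv(s): return cv2.cvtColor(s["color"],cv2.COLOR_RGB2HSV)
RNG=dict(red=[(0,170,110),(6,255,255)],yellow=[(24,150,120),(34,255,255)],green=[(55,120,50),(75,255,255)],black=[(0,0,0),(180,255,45)])
def blobs(s,col,roi,mn=15):
    m=cv2.inRange(hsv(s),*[np.array(a) for a in RNG[col]])
    q=np.zeros_like(m);x0,y0,x1,y1=roi;q[y0:y1,x0:x1]=m[y0:y1,x0:x1]
    cs=cv2.findContours(q,cv2.RETR_EXTERNAL,cv2.CHAIN_APPROX_NONE)[0]
    return sorted([c for c in cs if cv2.contourArea(c)>mn],key=cv2.contourArea,reverse=True)
def rect(P): # P Nx3 -> centre, yaw of long side, size
    c,w,a=cv2.minAreaRect((P[:,:2]*1000).astype(np.float32)); a=np.radians(a)
    if w[0]<w[1]: a+=np.pi/2; w=w[::-1]
    return np.round(np.array(c)/1000,4),round((a+np.pi/2)%np.pi-np.pi/2,3),np.round(w,1)
E
python3 - <<'E'
from h import *
s=snap("top")
for c,roi,z in(("red",(295,190,335,225),.038),("green",(365,190,392,225),.038),("black",(272,195,300,225),.038),("yellow",(190,210,220,240),.094),("black",(170,170,205,200),.127)):
    for b in blobs(s,c,roi,8): print(c,rect(ray(s,b.reshape(-1,2),z)),cv2.boundingRect(b))
h=hsv(s)
w=cv2.inRange(h,np.array([0,0,140]),np.array([180,60,255]))
def big(m,roi,z,n):
    q=np.zeros_like(m);x0,y0,x1,y1=roi;q[y0:y1,x0:x1]=m[y0:y1,x0:x1]
    q=cv2.morphologyEx(q,cv2.MORPH_CLOSE,np.ones((5,5)))
    b=max(cv2.findContours(q,0,1)[0],key=cv2.contourArea); print(n,rect(ray(s,b.reshape(-1,2),z)),cv2.boundingRect(b))
for n,roi in(("redp",(300,165,328,220)),("greenp",(360,160,395,220)),("blackp",(272,168,299,222))): big(w,roi,.012,n)
big(w,(140,155,245,240),.0745,"slicer")
big(w,(415,145,510,222),.067,"case")
t=cv2.inRange(h,np.array([90,50,90]),np.array([110,255,255])); big(t,(265,60,375,170),.05,"tub")
im=cv2.cvtColor(s["color"],cv2.COLOR_RGB2BGR)
a=cv2.resize(im[150:240,135:250],None,fx=3.4,fy=3.4,interpolation=2); b=cv2.resize(im[140:225,410:515],None,fx=3.6,fy=3.6,interpolation=2)
H=max(a.shape[0],b.shape[0]); o=np.zeros((H,a.shape[1]+b.shape[1],3),np.uint8);o[:a.shape[0],:a.shape[1]]=a;o[:b.shape[0],a.shape[1]:]=b
cv2.imwrite("pics/c1.png",o)
E
```

```text
red (array([0.4558, 0.052 ]), np.float64(1.548), array([38.4, 11.1])) (307, 210, 15, 5)
green (array([ 0.4539, -0.1274]), np.float64(-1.482), array([42. , 12.5])) (372, 209, 16, 6)
black (array([0.4457, 0.129 ]), np.float64(-1.502), array([38.7, 10.5])) (279, 214, 15, 5)
yellow (array([0.4192, 0.3396]), np.float64(-1.068), array([44.8, 14.8])) (197, 220, 17, 11)
black (array([0.5083, 0.3877]), np.float64(0.482), array([26.8, 14.1])) (180, 185, 8, 11)
redp (array([0.5185, 0.0501]), np.float64(-0.015), array([134.8,  64.6])) (303, 168, 24, 48)
greenp (array([ 0.5135, -0.1229]), np.float64(0.082), array([128.4,  62.5])) (363, 169, 27, 47)
blackp (array([0.5057, 0.1328]), np.float64(0.025), array([132.1,  66. ])) (273, 174, 25, 47)
slicer (array([0.4806, 0.3761]), np.float64(-1.064), array([242.8, 157.8])) (144, 159, 98, 80)
case (array([ 0.516, -0.355]), np.float64(1.108), array([211.9, 111.5])) (423, 152, 82, 65)
tub (array([0.7276, 0.029 ]), np.float64(0.109), array([258.1, 240.5])) (274, 70, 94, 95)
```

View pics/c1.png

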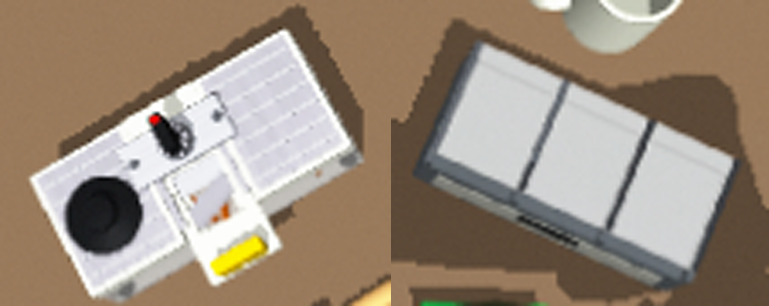

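The crop shows the slicer with yaw about 0.5. The knob's red dot points to the rear and the yellow grip is at the front; the case's mouth faces the robot. Next I'll go to a hover over the knob for a wrist look.

```bash
cat >> h.py <<'E'
def go(x,y,z,yaw=None):
    "print turn about tool z, then shift in tool axes after the turn; row count"
    r,p=Rt(); cur=np.arctan2(r[1,0],r[0,0]); t=0
    if yaw is not None:
        t=(yaw-cur+np.pi)%(2*np.pi)-np.pi; r=R.from_euler("z",t).as_matrix()@r
    d=r.T@(np.array([x,y,z])-p); o=status.get_obs()
    print("turn z",round(-t,4),"shift",d.round(4),"|d|/.045",round(np.linalg.norm(d)/.045,1),"yaw",round(cur,4),"p",p.round(4),"F",np.round(o["contact_force"],1),"t",o["time_s"],"q6",round(o["qpos"][5],2))
E
python3 -c "
from h import *
go(.5,.385,.25,.505)"
```

```text
turn z -0.0612 shift [ 0.6575 -0.6439 -0.0184] |d|/.045 20.5 yaw 0.4438 p [ 0.2361 -0.4966  0.231 ] F [ 0.4 -0.4  0.5] t 0.2 q6 -0.22
```

```bash
python3 -m creep '[[0,0,-0.02,0,0,-0.061,1],[0.03,-0.03,0,0,0,0,1],[0.03,-0.03,0,0,0,0,1],[0.03,-0.03,0,0,0,0,1],[0.03,-0.03,0,0,0,0,1],[0.03,-0.03,0,0,0,0,1],[0.03,-0.03,0,0,0,0,1],[0.03,-0.03,0,0,0,0,1],[0.03,-0.03,0,0,0,0,1],[0.03,-0.03,0,0,0,0,1],[0.03,-0.03,0,0,0,0,1],[0.03,-0.03,0,0,0,0,1]]' && python3 -m creep '[[0.03,-0.03,0,0,0,0,1],[0.03,-0.03,0,0,0,0,1],[0.03,-0.03,0,0,0,0,1],[0.03,-0.03,0,0,0,0,1],[0.03,-0.03,0,0,0,0,1],[0.03,-0.03,0,0,0,0,1],[0.03,-0.03,0,0,0,0,1],[0.03,-0.03,0,0,0,0,1],[0.03,-0.03,0,0,0,0,1],[0.03,-0.03,0,0,0,0,1],[0.02,-0.01,0,0,0,0,1],[0,0,0,0,0,0,1]]'
python3 - <<'E'
from h import *
go(.5,.385,.25,.505); s=snap("wrist","w1.png")
E
```

```text
time_s: 1.4
eef_pos: [0.3654, -0.0465, 0.2515]
tool_rot: [0.0, 0.968, 0.25, 0.0]
contact_force: [0.8, -1.0, 0.3]
finger_gap: 0.998
gripper_force: 0.0
time_s: 2.6
eef_pos: [0.496, 0.3799, 0.2499]
tool_rot: [0.0, 0.968, 0.251, -0.001]
contact_force: [-1.5, -0.2, -0.3]
finger_gap: 0.998
gripper_force: 0.0
turn z 0.002 shift [ 0.006  -0.0025 -0.0001] |d|/.045 0.1 yaw 0.507 p [0.496  0.3799 0.2499] F [-1.5 -0.2 -0.3] t 2.6 q6 1.53
```

View pics/w1.png

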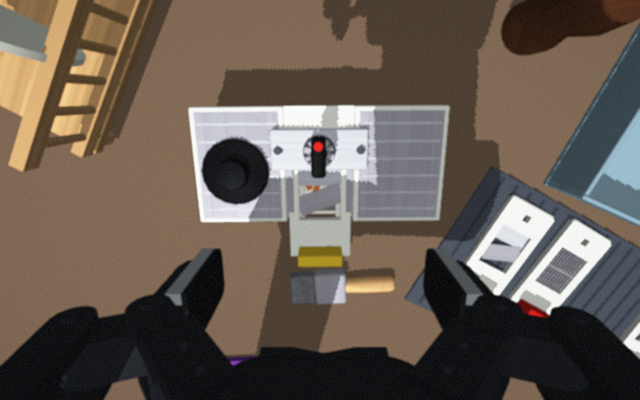

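The wrist view shows the knob at (318,150–176), the yellow grip at (320,257), the guard at (235,170), and the slicer outline spanning (190..449, 106..221).

Run:
```python
from h import *
s=snap("wrist")
for b in blobs(s,"yellow",(280,230,360,280)): print("y",rect(ray(s,b.reshape(-1,2),.094)),cv2.boundingRect(b))
for b in blobs(s,"red",(300,130,340,190),5): print("dot",rect(ray(s,b.reshape(-1,2),.127)),cv2.boundingRect(b))
RNG["black"][1]=(180,255,60)
for b in blobs(s,"black",(300,130,340,190),5): print("k",rect(ray(s,b.reshape(-1,2),.127)),cv2.boundingRect(b))
h=hsv(s); m=cv2.inRange(h,np.array([0,0,110]),np.array([180,70,255]));m[:100]=0;m[225:]=0;m[:,:180]=0;m[:,460:]=0
m=cv2.morphologyEx(m,cv2.MORPH_CLOSE,np.ones((9,9)));b=max(cv2.findContours(m,0,1)[0],key=cv2.contourArea)
print("slicer",rect(ray(s,b.reshape(-1,2),.0745)),cv2.boundingRect(b))
print(s["color"][150:185:3,318])
```

```text
y (array([0.4267, 0.3439]), np.float64(-1.065), array([42.8, 19.1])) (297, 247, 45, 19)
dot (array([0.5237, 0.3989]), np.float64(-0.28), array([7.2, 7.2])) (312, 140, 10, 11)
k (array([0.5169, 0.3943]), np.float64(0.495), array([31.9, 11.8])) (310, 135, 16, 41)
slicer (array([0.4998, 0.3858]), np.float64(-1.065), array([240.5, 117.1])) (186, 103, 263, 122)
[[112  36  36]
 [ 28  33  33]
 [ 33  34  35]
 [ 29  33  31]
 [ 30  30  32]
 [ 27  28  30]
 [ 26  30  34]
 [ 31  29  36]
 [ 18  23  22]
 [123 126 134]
 [147 149 158]
 [148 146 149]]
```

```bash
python3 -c "
from h import *
go(.5169,.3943,.107,.503)"
```

```text
turn z 0.0022 shift [ 0.027  -0.0041  0.1437] |d|/.045 3.2 yaw 0.5052 p [0.4954 0.3778 0.2507] F [ 0.2 -0.4  0.3] t 2.7 q6 1.53
```

```bash
python3 -m creep '[[0.027,-0.004,0,0,0,0,-0.2],[0,0,0.03,0,0,0,-0.2],[0,0,0.03,0,0,0,-0.2],[0,0,0.03,0,0,0,-0.2],[0,0,0.03,0,0,0,-0.2],[0,0,0.014,0,0,0,-0.2],[0,0,0.005,0,0,0,-0.2],[0,0,0,0,0,0,-0.2],[0,0,0,0,0,0,-0.2]]' 60 && python3 -c "
from h import *
go(.5169,.3943,.107,.503)"
```

```text
time_s: 3.6
eef_pos: [0.5177, 0.3943, 0.1137]
tool_rot: [-0.0, 0.968, 0.25, 0.001]
contact_force: [0.4, -0.4, 0.4]
finger_gap: 0.4
gripper_force: 0.0
turn z 0.0014 shift [-0.0007 -0.0004  0.0067] |d|/.045 0.2 yaw 0.5044 p [0.5177 0.3943 0.1137] F [ 0.4 -0.4  0.4] t 3.6 q6 1.54
```

Aligned. I'll go down the last bit and close.

```bash
python3 -m creep '[[0,0,0.007,0,0,0,-0.2],[0,0,0,0,0,0,-0.2],[0,0,0,0,0,0,-1],[0,0,0,0,0,0,-1],[0,0,0,0,0,0,-1],[0,0,0,0,0,0,-1],[0,0,0,0,0,0,-1],[0,0,0,0,0,0,-1]]' 60 && python3 -c "
from h import *
go(.5169,.3943,.107,.503)"
```

```text
time_s: 4.4
eef_pos: [0.5167, 0.3956, 0.1058]
tool_rot: [-0.001, 0.968, 0.25, 0.0]
contact_force: [-2.9, 5.0, 1.8]
finger_gap: 0.126
gripper_force: 61.1
turn z 0.0025 shift [-0.0004  0.0013 -0.0012] |d|/.045 0.0 yaw 0.5055 p [0.5167 0.3956 0.1058] F [-2.9  5.   1.8] t 4.4 q6 1.54
```

```bash
python3 -m creep '[[0,-0.001,0,0,0,0,-1],[0,0,-0.005,0,0,0,-1],[0,0,-0.005,0,0,0,-1],[0,0,-0.005,0,0,0,-1],[0,0,-0.0025,0,0,0,-1],[0,0,0,0,0,0,-1],[0,0,0,0,0,0,-1]]' 80
```

```text
time_s: 5.1
eef_pos: [0.5165, 0.3956, 0.1218]
tool_rot: [-0.0, 0.968, 0.25, -0.001]
contact_force: [1.5, 6.1, -10.9]
finger_gap: 0.118
gripper_force: 81.2
```

```bash
python3 -m creep '[[0,0,-0.0012,0,0,0,-1],[0,0,0,0,0,0,-1],[0,0,0,0,0,-0.13,-1],[0,0,0,0,0,-0.13,-1],[0,0,0,0,0,-0.13,-1],[0,0,0,0,0,-0.13,-1],[0,0,0,0,0,-0.13,-1]]' && python3 -c "
from h import *
go(.5169,.3943,.107,.503)"
```

```text
time_s: 5.8
eef_pos: [0.5157, 0.3965, 0.1227]
tool_rot: [-0.002, 0.836, 0.548, -0.001]
contact_force: [-2.2, 10.3, -10.4]
finger_gap: 0.119
gripper_force: 81.0
turn z 0.6576 shift [-0.      0.0026  0.0157] |d|/.045 0.4 yaw 1.1606 p [0.5157 0.3965 0.1227] F [ -2.2  10.3 -10.4] t 5.8 q6 0.88
```

```bash
python3 -m creep '[[0,0,0,0,0,-0.13,-1],[0,0,0,0,0,-0.13,-1],[0,0,0,0,0,-0.13,-1],[0,0,0,0,0,-0.13,-1],[0,0,0,0,0,-0.13,-1],[0,0,0,0,0,-0.03,-1],[0,0,0,0,0,0,-1],[0,0,0.002,0,0,0,-1],[0,0,0.003,0,0,0,-1],[0,0,0,0,0,0,-1]]' && python3 -c "
from h import *
go(.5169,.3943,.107,.503)"
```

```text
time_s: 6.8
eef_pos: [0.5144, 0.3968, 0.1177]
tool_rot: [-0.003, 0.607, 0.794, -0.001]
contact_force: [-6.5, 10.6, -8.2]
finger_gap: 0.118
gripper_force: 81.5
turn z 1.3328 shift [0.0009 0.0034 0.0107] |d|/.045 0.3 yaw 1.8358 p [0.5144 0.3968 0.1177] F [-6.5 10.6 -8.2] t 6.8 q6 0.21
```

```bash
python3 -m creep '[[0,0,0.001,0,0,0,-1],[0,0,0,0,0,0,-1],[0,0,0,0,0,0,-0.2],[0,0,0,0,0,0,-0.2],[0,0,0,0,0,0,-0.2],[0,0,0,0,0,0,-0.2],[0,0,-0.03,0,0,0,-0.2],[0,0,-0.04,0,0,0,-0.2],[0,0,-0.04,0,0,0,-0.2],[0,0,0,0,0,-0.05,-0.2],[0,0,0,0,0,0,-0.2]]'
python3 - <<'E'
from h import *
go(.424,.343,.25,.505); s=snap("wrist","w2.png")
E
```

```text
time_s: 7.9
eef_pos: [0.5171, 0.3951, 0.2292]
tool_rot: [0.001, 0.588, 0.809, 0.001]
contact_force: [0.7, 1.0, -1.1]
finger_gap: 0.405
gripper_force: 0.0
turn z 1.38 shift [-0.1066  0.0006 -0.0208] |d|/.045 2.4 yaw 1.885 p [0.5171 0.3951 0.2292] F [ 0.7  1.  -1.1] t 7.9 q6 0.16
```

View pics/w2.png

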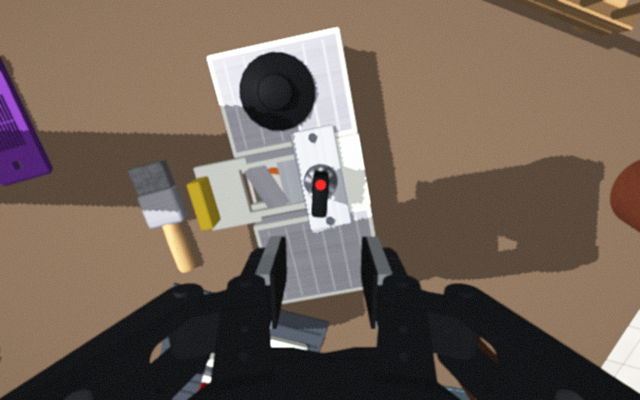

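The knob stays turned: its dot is at (320,185) and its wings lie across the slicer, so it is parked. Now the yellow grip.

```bash
python3 -c "
from h import *
go(.4238,.343,.10,2.074)"
```

```text
turn z -0.1904 shift [-0.0007 -0.1064  0.1279] |d|/.045 3.7 yaw 1.8836 p [0.5167 0.395  0.2279] F [ 0.6 -0.3 -0.8] t 7.95 q6 0.16
```

```bash
python3 -m creep '[[0,0,0,0,0,-0.1,-0.38],[0,0,0,0,0,-0.09,-0.38],[0,-0.035,0,0,0,0,-0.38],[0,-0.035,0,0,0,0,-0.38],[0,-0.036,0,0,0,0,-0.38],[0,0,0.03,0,0,0,-0.38],[0,0,0.03,0,0,0,-0.38],[0,0,0.03,0,0,0,-0.38],[0,0,0.03,0,0,0,-0.38],[0,0,0,0,0,0,-0.38],[0,0,0,0,0,0,-0.38]]' 60
python3 - <<'E'
from h import *
go(.4238,.343,.073,2.074)
s=snap("wrist","w3.png")
for b in blobs(s,"yellow",(0,0,640,400),40): print("y",rect(ray(s,b.reshape(-1,2),.094)),cv2.boundingRect(b))
E
```

```text
time_s: 9.05
eef_pos: [0.4239, 0.344, 0.1081]
tool_rot: [-0.0, 0.509, 0.861, -0.001]
contact_force: [-0.5, 0.1, 0.0]
finger_gap: 0.309
gripper_force: 0.0
turn z 0.0001 shift [-0.0008 -0.0005  0.0351] |d|/.045 0.8 yaw 2.0741 p [0.4239 0.344  0.1081] F [-0.5  0.1  0. ] t 9.05 q6 -0.04
y (array([0.4204, 0.3447]), np.float64(-1.047), array([48.2, 11.2])) (306, 189, 24, 91)
```

View pics/w3.png

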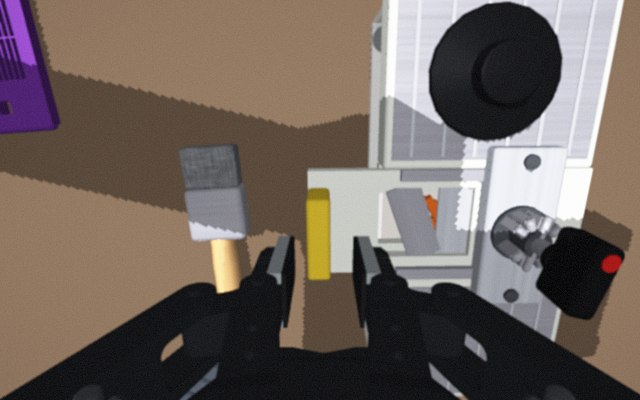

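The yellow grip sits between the fingers at (318,235), and the knob stands raised on its stem. I'll grip it.

```bash
python3 -m creep '[[0,-0.0015,0.015,0,0,0,-0.38],[0,0,0.015,0,0,0,-0.38],[0,0,0.004,0,0,0,-0.38],[0,0,0,0,0,0,-0.38],[0,0,0,0,0,0,-1],[0,0,0,0,0,0,-1],[0,0,0,0,0,0,-1],[0,0,0,0,0,0,-1],[0,0,0,0,0,0,-1]]' 60 && python3 -m creep '[[0,-0.003,0,0,0,0,-1],[0,-0.01,0,0,0,0,-1],[0,-0.015,0,0,0,0,-1],[0,0,0,0,0,0,-1]]'
```

```text
time_s: 10.0
eef_pos: [0.4219, 0.3431, 0.0752]
tool_rot: [-0.0, 0.508, 0.861, -0.0]
contact_force: [-6.0, -3.1, 5.8]
finger_gap: 0.123
gripper_force: 62.1
time_s: 10.4
eef_pos: [0.3966, 0.3291, 0.0747]
tool_rot: [-0.0, 0.508, 0.861, -0.0]
contact_force: [-5.2, -3.4, 7.9]
finger_gap: 0.123
gripper_force: 62.5
```

```bash
python3 -m creep '[[0,-0.02,-0.001,0,0,0,-1],[0,-0.02,0,0,0,0,-1],[0,-0.02,0,0,0,0,-1],[0,-0.02,0,0,0,0,-1],[0,0,0,0,0,0,-1]]' && python3 -m creep '[[0,-0.005,-0.02,0,0,0,-1],[0,0,-0.04,0,0,0,-1],[0,0,-0.04,0,0,0,-1],[0,0,0,0,0,0,-1]]' && python3 -c "
from h import *
go(.683,-.026,.17,3.25)"
```

```text
time_s: 10.9
eef_pos: [0.3258, 0.2902, 0.0749]
tool_rot: [-0.001, 0.508, 0.861, -0.001]
contact_force: [0.1, 0.4, -1.1]
finger_gap: 0.121
gripper_force: 61.2
time_s: 11.3
eef_pos: [0.3262, 0.2901, 0.1795]
tool_rot: [0.003, 0.508, 0.861, 0.004]
contact_force: [0.2, 0.4, -1.3]
finger_gap: 0.125
gripper_force: 61.2
turn z -1.1752 shift [-0.3205 -0.3529  0.0062] |d|/.045 10.6 yaw 2.0748 p [0.3262 0.2901 0.1795] F [ 0.2  0.4 -1.3] t 11.3 q6 -0.05
```

```bash
python3 -m creep '[[0,0,-0.03,0,0,-0.12,-1],[0,0,0,0,0,-0.12,-1],[0,0,0,0,0,-0.12,-1],[0,0,0,0,0,-0.12,-1],[0,0,0,0,0,-0.12,-1],[0,0,0,0,0,-0.12,-1],[0,0,0,0,0,-0.12,-1],[0,0,0,0,0,-0.12,-1],[0,0,0,0,0,-0.12,-1],[0,0,0,0,0,-0.095,-1],[0,0,0,0,0,0,-1]]' && python3 -m creep '[[-0.032,-0.035,0,0,0,0,-1],[-0.032,-0.035,0,0,0,0,-1],[-0.032,-0.035,0,0,0,0,-1],[-0.032,-0.035,0,0,0,0,-1],[-0.032,-0.035,0,0,0,0,-1],[-0.032,-0.035,0,0,0,0,-1],[-0.032,-0.035,0,0,0,0,-1],[-0.032,-0.035,0,0,0,0,-1],[-0.032,-0.035,0,0,0,0,-1],[-0.032,-0.035,0,0,0,0,-1],[0,0,0,0,0,0,-1]]'
python3 - <<'E'
from h import *
go(.683,-.026,.022,3.25); snap("wrist","w4.png")
E
```

```text
time_s: 12.4
eef_pos: [0.324, 0.2889, 0.2045]
tool_rot: [-0.0, -0.054, 0.999, -0.0]
contact_force: [-1.4, -0.2, -1.1]
finger_gap: 0.121
gripper_force: 61.2
time_s: 13.5
eef_pos: [0.6825, -0.0292, 0.2021]
tool_rot: [-0.001, -0.05, 0.999, -0.0]
contact_force: [-1.3, -0.3, -1.5]
finger_gap: 0.121
gripper_force: 61.1
turn z -0.0076 shift [-0.0011  0.0032  0.1801] |d|/.045 4.0 yaw -3.0408 p [ 0.6825 -0.0292  0.2021] F [-1.3 -0.3 -1.5] t 13.5 q6 -1.89
```

View pics/w4.png

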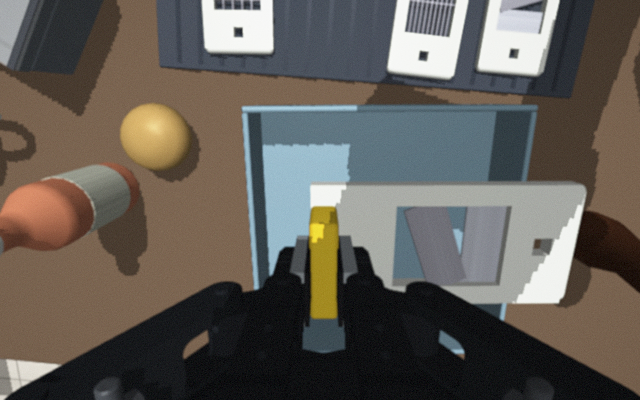

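The yellow cassette is held level over the tub. The tub's near rim corners are at (245,108) and (536,107), which I'll use to fix the tub's pose.

Run:
```python
from h import *
s=snap("wrist"); P=ray(s,[(244,107),(536,107)],.065); print(P)
d=(P[1]-P[0])[:2]; L=np.linalg.norm(d);d/=L; n=np.array([d[1],-d[0]]); n*=np.sign(n[0]); c=(P[0]+P[1])[:2]/2+n*.12
print(L,c,"yaw",np.arctan2(n[1],n[0])); r,p=Rt(); v=p[:2]-c; print("tub frame",v@n,v@d)
```

```text
[[ 0.62495288 -0.09785119  0.065     ]
 [ 0.60048382  0.13616182  0.065     ]]
0.23528880498276936 [0.73206768 0.03163482] yaw 0.10418424263078306
tub frame -0.057769194260949036 -0.051265961073328474
```

```bash
python3 -m creep '[[0.003,0.001,0.04,0,0,0,-1],[0,0,0.04,0,0,0,-1],[0,0,0.04,0,0,0,-1],[0,0,0.03,0,0,0,-1],[0,0,0.018,0,0,0,-1],[0,0,0.006,0,0,0,-1],[0,0,0,0,0,0,-1],[0,0,0,0,0,0,-1]]'
```

```text
time_s: 14.4
eef_pos: [0.677, -0.0236, 0.0325]
tool_rot: [0.001, -0.054, 0.999, -0.0]
contact_force: [-0.3, -0.3, -0.7]
finger_gap: 0.125
gripper_force: 61.1
```

```bash
python3 -m creep '[[0,0,0.006,0,0,0,-1],[0,0,0.004,0,0,0,-1],[0,0,0.002,0,0,0,-1],[0,0,0,0,0,0,-1],[0,0,0,0,0,0,-1]]'
```

```text
time_s: 14.9
eef_pos: [0.6765, -0.0239, 0.0204]
tool_rot: [0.0, -0.054, 0.999, -0.0]
contact_force: [-3.3, 1.0, 8.5]
finger_gap: 0.122
gripper_force: 62.5
```

```bash
python3 -m creep '[[0,0,0,0,0,0,-0.4],[0,0,0,0,0,0,-0.4],[0,0,0,0,0,0,-0.4],[0,0,-0.02,0,0,0,-0.4],[0,0,-0.04,0,0,0,-0.4],[0,0,-0.04,0,0,0,-0.4],[0,0,-0.04,0,0,0,-0.4],[0,0,-0.03,0,0,0,-0.4],[0,0,0,0,0,0,-0.4]]'
python3 - <<'E'
from h import *
s=snap("top"); go(.445,.052,.19,1.56)
for c,roi,z in(("red",(290,180,340,240),.038),("green",(355,180,400,240),.038),("black",(265,190,303,230),.038),("yellow",(265,65,375,170),.039)):
    for b in blobs(s,c,roi,8): print(c,rect(ray(s,b.reshape(-1,2),z)),cv2.boundingRect(b))
E
```

```text
time_s: 15.8
eef_pos: [0.678, -0.0242, 0.1941]
tool_rot: [0.004, -0.054, 0.999, -0.001]
contact_force: [1.1, -0.5, 0.1]
finger_gap: 0.302
gripper_force: 0.0
turn z 1.6898 shift [ 0.0735 -0.2329  0.001 ] |d|/.045 5.4 yaw -3.0334 p [ 0.6771 -0.024   0.191 ] F [-0.7 -1.3 -1.1] t 15.85 q6 -1.89
green (array([ 0.4541, -0.1272]), np.float64(-1.482), array([41.6, 13.1])) (372, 209, 16, 6)
```

```bash
python3 -m creep '[[0,0,0,0,0,0.14,-0.4],[0,0,0,0,0,0.14,-0.4],[0,0,0,0,0,0.14,-0.4],[0,0,0,0,0,0.14,-0.4],[0,0,0,0,0,0.14,-0.4],[0,0,0,0,0,0.14,-0.4],[0,0,0,0,0,0.14,-0.4],[0,0,0,0,0,0.14,-0.4],[0,0,0,0,0,0.14,-0.4],[0,0,0,0,0,0.14,-0.4],[0,0,0,0,0,0.14,-0.4],[0,0,0,0,0,0.14,-0.4]]' && python3 -m creep '[[0.012,-0.038,0,0,0,0.01,-0.3],[0.012,-0.038,0,0,0,0,-0.3],[0.012,-0.039,0,0,0,0,-0.3],[0.012,-0.039,0,0,0,0,-0.3],[0.012,-0.039,0,0,0,0,-0.3],[0.012,-0.039,0,0,0,0,-0.3],[0,0,0,0,0,0,-0.3]]'
python3 - <<'E'
from h import *
s=snap("wrist","w5.png"); go(.456,.052,.05,1.55)
for b in blobs(s,"red",(0,0,640,400),60): print("r",rect(ray(s,b.reshape(-1,2),.038)),cv2.boundingRect(b))
E
```

```text
time_s: 17.05
eef_pos: [0.676, -0.0239, 0.187]
tool_rot: [-0.001, 0.71, 0.705, -0.001]
contact_force: [-0.6, 0.1, 0.3]
finger_gap: 0.3
gripper_force: 0.0
time_s: 17.75
eef_pos: [0.4404, 0.0518, 0.1878]
tool_rot: [-0.002, 0.711, 0.704, -0.002]
contact_force: [0.1, 0.3, -0.8]
finger_gap: 0.348
gripper_force: 0.0
turn z 0.0106 shift [0.0013 0.0131 0.1382] |d|/.045 3.1 yaw 1.5606 p [0.4432 0.0509 0.1883] F [-0.5  0.6  0.2] t 17.8 q6 -0.14
r (array([0.4595, 0.0531]), np.float64(-1.568), array([43.6, 10.7])) (339, 153, 13, 49)
```

View pics/w5.png

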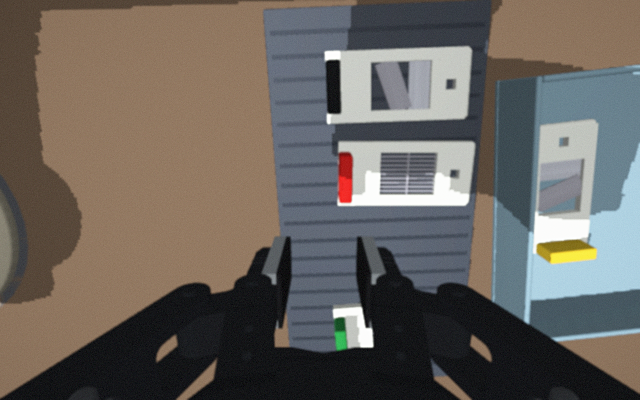

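The wrist view shows the yellow cassette flat in the tub at (568,250), the red grip at (345,177), black above it and green below. The red pose agrees with the first measurement.

```bash
python3 -c "
from h import *
go(.459,.0531,.019,1.572)"
```

```text
turn z -0.0114 shift [0.0021 0.0162 0.1692] |d|/.045 3.8 yaw 1.5606 p [0.4432 0.0509 0.1883] F [-0.5  0.6  0.2] t 17.8 q6 -0.14
```

```bash
python3 -m creep '[[0.002,0.016,0.02,0,0,-0.011,-0.3],[0,0,0.04,0,0,0,-0.3],[0,0,0.04,0,0,0,-0.3],[0,0,0.04,0,0,0,-0.3],[0,0,0.02,0,0,0,-0.3],[0,0,0.007,0,0,0,-0.3],[0,0,0,0,0,0,-0.3],[0,0,0,0,0,0,-0.3]]' 60 && python3 -c "
from h import *
go(.459,.0531,.019,1.572)"
```

```text
time_s: 18.6
eef_pos: [0.462, 0.0518, 0.0226]
tool_rot: [0.001, 0.707, 0.707, 0.0]
contact_force: [0.1, -0.4, 0.8]
finger_gap: 0.352
gripper_force: 0.0
turn z -0.0013 shift [ 0.0013 -0.003   0.0036] |d|/.045 0.1 yaw 1.5707 p [0.462  0.0518 0.0226] F [ 0.1 -0.4  0.8] t 18.6 q6 -0.14
```

```bash
python3 -m creep '[[0.001,-0.002,0.003,0,0,0,-0.3],[0,0,0,0,0,0,-0.3],[0,0,0,0,0,0,-1],[0,0,0,0,0,0,-1],[0,0,0,0,0,0,-1],[0,0,0,0,0,0,-1],[0,0,0,0,0,0,-1]]' 60 && python3 -m creep '[[0,0,-0.02,0,0,0,-1],[0,0,-0.04,0,0,0,-1],[0,0,-0.04,0,0,0,-1],[0,0,-0.04,0,0,0,-1],[0,0,-0.02,0,0,0,-1],[0,0,0,0,0,0,-1]]'
python3 - <<'E'
from h import *
a=np.array([np.cos(.503),np.sin(.503)]); k=np.array([.5169,.3943])-.106*a; q=k-.1*a; print(k,q)
go(q[0],q[1],.18,2.074)
E
```

```text
time_s: 19.3
eef_pos: [0.4595, 0.053, 0.0196]
tool_rot: [0.0, 0.707, 0.707, 0.0]
contact_force: [-1.2, -0.1, 6.3]
finger_gap: 0.129
gripper_force: 59.6
time_s: 19.9
eef_pos: [0.4602, 0.053, 0.1816]
tool_rot: [0.002, 0.707, 0.707, 0.002]
contact_force: [-0.1, -1.2, -2.4]
finger_gap: 0.123
gripper_force: 58.8
[0.42402912 0.34320205] [0.33641509 0.29499644]
turn z -0.5031 shift [0.2717 0.0082 0.0015] |d|/.045 6.0 yaw 1.5709 p [0.4602 0.053  0.1816] F [-0.1 -1.2 -2.4] t 19.9 q6 -0.14
```

```bash
python3 -m creep '[[0,0,0,0,0,-0.126,-1],[0,0,0,0,0,-0.126,-1],[0,0,0,0,0,-0.126,-1],[0,0,0,0,0,-0.125,-1],[0.04,0.001,0,0,0,0,-1],[0.04,0.001,0,0,0,0,-1],[0.04,0.001,0,0,0,0,-1],[0.04,0.001,0,0,0,0,-1],[0.04,0.001,0,0,0,0,-1],[0.04,0.001,0,0,0,0,-1],[0.03,0.001,0,0,0,0,-1],[0,0,0,0,0,0,-1]]' && python3 -c "
from h import *
go(.3364-.0015,.2950+.0008,.078,2.074)"
```

```text
time_s: 21.1
eef_pos: [0.333, 0.2949, 0.1777]
tool_rot: [-0.001, 0.507, 0.862, -0.001]
contact_force: [1.0, -0.5, -0.9]
finger_gap: 0.126
gripper_force: 58.7
turn z 0.0038 shift [-0.0002  0.0023  0.0997] |d|/.045 2.2 yaw 2.0778 p [0.333  0.2949 0.1777] F [ 1.  -0.5 -0.9] t 21.1 q6 -0.05
```

```bash
python3 -m creep '[[0,-0.003,0.03,0,0,0.003,-1],[0,0,0.03,0,0,0,-1],[0,0,0.03,0,0,0,-1],[0,0,0.007,0,0,0,-1],[0,0,0,0,0,0,-1],[0,0,0,0,0,0,-1]]'
python3 - <<'E'
from h import *
go(.3349,.2958,.0765,2.074)
snap("wrist","w6.png")
E
```

```text
time_s: 21.7
eef_pos: [0.3332, 0.2915, 0.0828]
tool_rot: [0.0, 0.51, 0.86, 0.0]
contact_force: [-0.4, 0.1, -0.6]
finger_gap: 0.126
gripper_force: 58.8
turn z -0.0035 shift [0.0029 0.0035 0.0063] |d|/.045 0.2 yaw 2.0705 p [0.3332 0.2915 0.0828] F [-0.4  0.1 -0.6] t 21.7 q6 -0.05
```

View pics/w6.png

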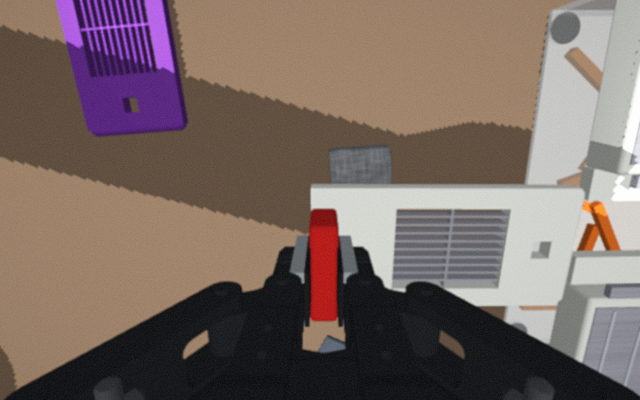

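The red plate is held in front of the mouth with its nose at about (580,220), still slightly to the right of the channel axis. I'll correct sideways, then check with an overlay of the predicted edges.

```bash
python3 -m creep '[[0.0025,0,0.003,0,0,-0.003,-1],[0,0,0,0,0,0,-1],[0,0,0,0,0,0,-1]]'
python3 - <<'E'
from h import *
go(.3349,.2958,.0765,2.074)
r,p=Rt(); s=snap("wrist"); im=cv2.cvtColor(s["color"],cv2.COLOR_RGB2BGR)
ax=np.array([np.cos(.503),np.sin(.503),0]); ay=np.array([-ax[1],ax[0],0])
k=np.array([.5169,.3943,0])-.106*ax+.001*ay
S=lambda x,y,z:k+ax*x+ay*y+[0,0,z]
t=-r[:,1]*-1; tx=r[:,0]; a=r[:,1]; print("a",a.round(3))
o=p.copy();o[2]=p[2]-.0156+.008
B=cv2.resize(im,None,fx=3,fy=3,interpolation=2)
def L(A,C,col):
    q=proj(s,[A,C])*3+1; cv2.line(B,tuple(map(int,q[0])),tuple(map(int,q[1])),col,1)
for y in(-.0325,.0325):
    L(S(.034,y,.0745),S(.044,y,.0745),(0,0,255)); L(S(.034,y,.0745),S(.034,y,.06),(0,0,255)); L(S(.034,y,.0745),S(.034,y*3,.0745),(255,0,255)); L(S(.034,y,.06),S(.1,y,.06),(0,128,255))
for y in(-.031,.031): L(o+a*-.006+tx*y,o+a*.115+tx*y,(0,200,0))
L(o+a*.124-tx*.02,o+a*.124+tx*.02,(0,200,0))
cv2.imwrite("pics/c6.png",B[400:1000,1120:1920])
E
```

```text
time_s: 22.05
eef_pos: [0.3314, 0.2939, 0.0793]
tool_rot: [0.0, 0.509, 0.861, 0.0]
contact_force: [-0.8, -0.4, -2.0]
finger_gap: 0.122
gripper_force: 58.8
turn z 0.0001 shift [0.     0.004  0.0028] |d|/.045 0.1 yaw 2.0741 p [0.3314 0.2939 0.0793] F [-0.8 -0.4 -2. ] t 22.05 q6 -0.05
a [0.876 0.482 0.001]
```

View pics/c6.png

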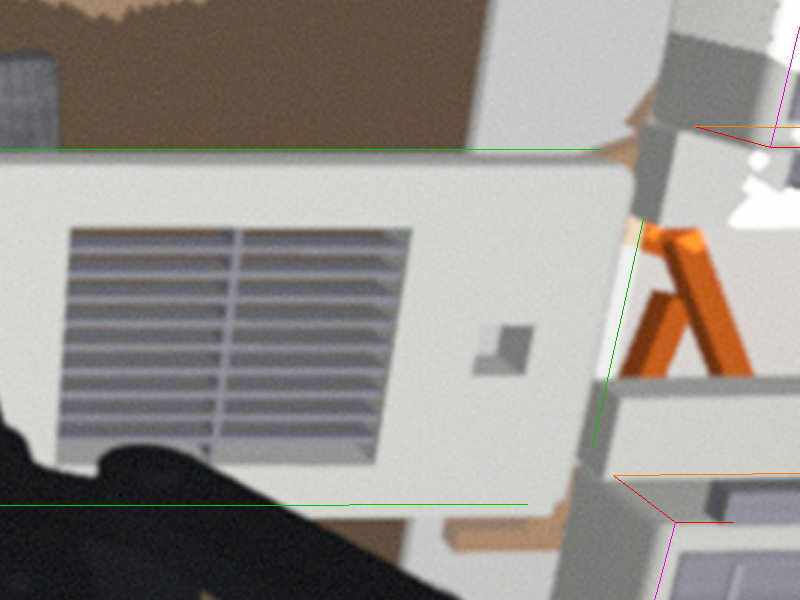

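In the overlay the predicted channel corners fall on the real ones, at about (613,476) and (770,147) in the crop. The plate's edges lie about 14 px (2.3 mm) low of the centred position. I'll shift left, lower, and start the insertion gently.

```bash
python3 -m creep '[[0.0022,0,0.0025,0,0,0,-1],[0,0.006,0,0,0,0,-1],[0,0.006,0,0,0,0,-1],[0,0.006,0,0,0,0,-1],[0,0.006,0,0,0,0,-1],[0,0,0,0,0,0,-1]]' && python3 -c "
from h import *
go(.3349,.2958,.0765,2.074)"
```

```text
time_s: 22.7
eef_pos: [0.3522, 0.3076, 0.0765]
tool_rot: [0.0, 0.509, 0.861, 0.0]
contact_force: [-0.5, 0.1, -1.9]
finger_gap: 0.123
gripper_force: 58.8
turn z -0.0003 shift [-0.002  -0.0209 -0.    ] |d|/.045 0.5 yaw 2.0737 p [0.3522 0.3076 0.0765] F [-0.5  0.1 -1.9] t 22.7 q6 -0.04
```

```bash
python3 -m creep '[[0,0.006,0,0,0,0,-1],[0,0.006,0,0,0,0,-1],[0,0.006,0,0,0,0,-1],[0,0.006,0,0,0,0,-1],[0,0,0,0,0,0,-1]]' && python3 -c "
from h import *
go(.424,.3432,.0765,2.074)"
```

```text
time_s: 23.2
eef_pos: [0.3732, 0.3192, 0.0765]
tool_rot: [0.0, 0.509, 0.861, 0.0]
contact_force: [-1.0, -0.8, -1.6]
finger_gap: 0.122
gripper_force: 58.8
turn z -0.0003 shift [-0.0035  0.0561  0.0001] |d|/.045 1.2 yaw 2.0737 p [0.3732 0.3192 0.0765] F [-1.  -0.8 -1.6] t 23.2 q6 -0.04
```

```bash
python3 -m creep '[[0,0.01,0,0,0,0,-1],[0,0.01,0,0,0,0,-1],[0,0.01,0,0,0,0,-1],[0,0.01,0,0,0,0,-1],[0,0.006,0,0,0,0,-1],[0,0,0,0,0,0,-1]]' && python3 -c "
from h import *
go(.424,.3432,.0765,2.074)"
```

```text
time_s: 23.8
eef_pos: [0.4134, 0.3413, 0.0764]
tool_rot: [0.0, 0.509, 0.861, 0.0]
contact_force: [-0.1, -0.2, -0.7]
finger_gap: 0.126
gripper_force: 58.8
turn z -0.0003 shift [-0.0035  0.0102 -0.0001] |d|/.045 0.2 yaw 2.0737 p [0.4134 0.3413 0.0764] F [-0.1 -0.2 -0.7] t 23.8 q6 -0.03
```

Free of contact. I'll push on until the rear stop answers.

```bash
python3 -m creep '[[0,0.005,0,0,0,0,-1],[0,0.003,0,0,0,0,-1],[0,0.002,0,0,0,0,-1],[0,0,0,0,0,0,-1]]' && python3 -m creep '[[0,0.002,0,0,0,0,-1],[0,0.001,0,0,0,0,-1],[0,0,0,0,0,0,-1]]' && python3 -c "
from h import *
go(.424,.3432,.0765,2.074)"
```

```text
time_s: 24.2
eef_pos: [0.4206, 0.3453, 0.0763]
tool_rot: [-0.001, 0.509, 0.861, -0.001]
contact_force: [-3.7, -3.0, -0.0]
finger_gap: 0.127
gripper_force: 59.1
time_s: 24.5
eef_pos: [0.4207, 0.3454, 0.0759]
tool_rot: [-0.002, 0.509, 0.861, -0.004]
contact_force: [-12.8, -9.3, 5.3]
finger_gap: 0.124
gripper_force: 60.0
turn z 0.0004 shift [-0.0035  0.0018 -0.0007] |d|/.045 0.1 yaw 2.0744 p [0.4207 0.3454 0.0759] F [-12.8  -9.3   5.3] t 24.5 q6 -0.03
```

```bash
python3 -m creep '[[0,-0.002,0,0,0,0,-1],[0,0,0,0,0,0,-0.4],[0,0,0,0,0,0,-0.4],[0,0,0,0,0,0,-0.4],[0,0,-0.02,0,0,0,-0.4],[0,0,-0.04,0,0,0,-0.3],[0,0,-0.04,0,0,0,-0.3],[0,0,-0.03,0,0,0,-0.2],[0,0,0,0,0,0,-0.2]]'
python3 - <<'E'
from h import *
s=snap("wrist","w7.png"); go(.516,.3957,.15,1.82)
for b in blobs(s,"red",(0,0,640,400),60): print("r",rect(ray(s,b.reshape(-1,2),.094)),cv2.boundingRect(b))
E
```

```text
time_s: 25.4
eef_pos: [0.4239, 0.3472, 0.2108]
tool_rot: [0.002, 0.509, 0.861, 0.004]
contact_force: [0.5, -0.2, 0.3]
finger_gap: 0.401
gripper_force: 0.0
turn z 0.2538 shift [0.0246 0.1019 0.0587] |d|/.045 2.7 yaw 2.0738 p [0.423  0.3467 0.2082] F [-1.2 -0.6 -0.8] t 25.45 q6 -0.03
r (array([0.4204, 0.3443]), np.float64(-1.069), array([45. , 10.5])) (310, 161, 14, 56)
r (array([0.5375, 0.4031]), np.float64(-0.233), array([9.4, 8.7])) (474, 189, 13, 12)
```

View pics/w7.png

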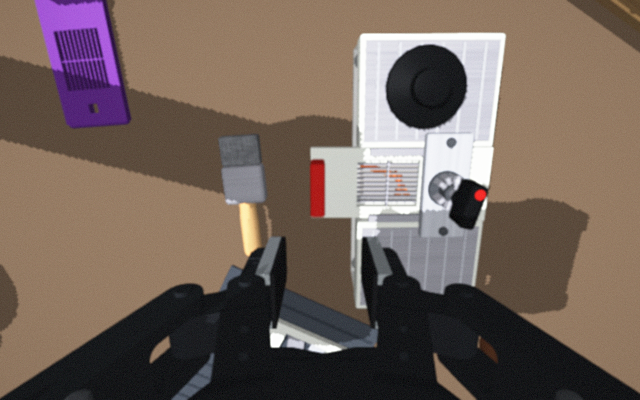

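The red grip at (317,189) measures in the same spot as the yellow one did at home (within 0.4 mm), and the knob at (468,203) is still parked. Now the knob.

```bash
python3 -m creep '[[0,0,0,0,0,0.127,-0.3],[0,0,0,0,0,0.127,-0.3],[0.008,0.034,0,0,0,0,-0.3],[0.008,0.034,0,0,0,0,-0.3],[0.0085,0.034,0,0,0,0,-0.3],[0,0,0.04,0,0,0,-0.3],[0,0,0.019,0,0,0,-0.3],[0,0,0,0,0,0,-0.3],[0,0,0,0,0,0,-0.3]]' && python3 -c "
from h import *
go(.516,.3957,.118,1.82)"
```

```text
time_s: 26.35
eef_pos: [0.5151, 0.3952, 0.1473]
tool_rot: [-0.0, 0.614, 0.789, -0.0]
contact_force: [1.1, -0.2, 0.7]
finger_gap: 0.352
gripper_force: 0.0
turn z -0.0002 shift [0.0003 0.001  0.0293] |d|/.045 0.7 yaw 1.8198 p [0.5151 0.3952 0.1473] F [ 1.1 -0.2  0.7] t 26.35 q6 0.22
```

```bash
python3 -m creep '[[0,0.0005,0.015,0,0,0,-0.3],[0,0,0.013,0,0,0,-0.3],[0,0,0,0,0,0,-0.3],[0,0,0,0,0,0,-1],[0,0,0,0,0,0,-1],[0,0,0,0,0,0,-1],[0,0,0,0,0,0,-1],[0,0,0,0,0,0,-1]]' 80 && python3 -m creep '[[0,0,-0.002,0,0,0,-1],[0,0,-0.002,0,0,0,-1],[0,0,-0.0012,0,0,0,-1],[0,0,0,0,0,0,-1],[0,0,0,0,0,0,-1]]'
```

```text
time_s: 27.15
eef_pos: [0.515, 0.3952, 0.1208]
tool_rot: [-0.0, 0.614, 0.789, -0.0]
contact_force: [-5.1, -1.6, 3.3]
finger_gap: 0.117
gripper_force: 79.2
time_s: 27.65
eef_pos: [0.5149, 0.3951, 0.124]
tool_rot: [-0.001, 0.614, 0.789, -0.001]
contact_force: [-5.7, -0.3, -10.8]
finger_gap: 0.114
gripper_force: 78.0
```

```bash
python3 -m creep '[[0,0,-0.002,0,0,0,-1],[0,0,0,0,0,0,-1],[0,0,0,0,0,0,-1]]' && python3 -m creep '[[0,0,0,0,0,0.13,-1],[0,0,0,0,0,0.13,-1],[0,0,0,0,0,0.13,-1],[0,0,0,0,0,0.13,-1],[0,0,0,0,0,0.13,-1],[0,0,0,0,0,0,-1]]'
```

```text
time_s: 27.95
eef_pos: [0.5149, 0.3951, 0.1262]
tool_rot: [-0.001, 0.614, 0.789, -0.001]
contact_force: [-5.8, 0.2, -10.8]
finger_gap: 0.118
gripper_force: 78.1
time_s: 28.55
eef_pos: [0.5149, 0.395, 0.1261]
tool_rot: [-0.0, 0.835, 0.551, -0.001]
contact_force: [-5.0, -0.7, -11.3]
finger_gap: 0.12
gripper_force: 78.0
```

```bash
python3 -m creep '[[0,0,0,0,0,0.13,-1],[0,0,0,0,0,0.13,-1],[0,0,0,0,0,0.13,-1],[0,0,0,0,0,0.13,-1],[0,0,0,0,0,0.13,-1],[0,0,0,0,0,0.012,-1],[0,0,0,0,0,0,-1],[0,0,0,0,0,0,-1]]' && python3 -m creep '[[0,0,0.005,0,0,0,-1],[0,0,0.005,0,0,0,-1],[0,0,0.004,0,0,0,-1],[0,0,0,0,0,0,-1],[0,0,0,0,0,0,-1]]' && python3 -c "
from h import *
go(.5167,.3956,.1058,.505)"
```

```text
time_s: 29.35
eef_pos: [0.5148, 0.3949, 0.1261]
tool_rot: [0.0, 0.968, 0.251, -0.001]
contact_force: [-5.1, -1.6, -11.6]
finger_gap: 0.12
gripper_force: 78.0
time_s: 29.85
eef_pos: [0.5149, 0.3949, 0.1128]
tool_rot: [0.0, 0.968, 0.251, -0.001]
contact_force: [-8.3, -1.5, -5.5]
finger_gap: 0.118
gripper_force: 78.7
turn z 0.0029 shift [0.0019 0.0003 0.007 ] |d|/.045 0.2 yaw 0.5079 p [0.5149 0.3949 0.1128] F [-8.3 -1.5 -5.5] t 29.85 q6 1.54
```

```bash
python3 -m creep '[[0,0,0.002,0,0,0,-1],[0,0,0.002,0,0,0,-1],[0,0,0,0,0,0,-1],[0,0,0,0,0,0,-1]]' && python3 -m creep '[[0,0,0,0,0,0,-0.2],[0,0,0,0,0,0,-0.2],[0,0,0,0,0,0,-0.2],[0,0,0,0,0,0,-0.2],[0,0,-0.03,0,0,0,-0.2],[0,0,-0.04,0,0,0,-0.2],[0,0,-0.04,0,0,0,-0.2],[0,0,0,0,0,0,-0.2]]'
python3 - <<'E'
from h import *
s=snap("wrist","w8.png"); go(.446,.129,.2,1.62)
RNG["black"][1]=(180,255,60)
for b in blobs(s,"black",(280,100,360,230),5): print("k",rect(ray(s,b.reshape(-1,2),.127)),cv2.boundingRect(b))
for b in blobs(s,"red",(280,100,360,230),5): print("dot",rect(ray(s,b.reshape(-1,2),.127)),cv2.boundingRect(b))
s=snap("top")
for c,roi,z in(("red",(290,170,340,240),.038),("green",(355,180,400,240),.038),("black",(265,190,303,230),.038),("red",(170,160,205,200),.127)):
    for b in blobs(s,c,roi,5): print(c,rect(ray(s,b.reshape(-1,2),z)),cv2.boundingRect(b))
E
```

```text
time_s: 30.25
eef_pos: [0.515, 0.395, 0.1096]
tool_rot: [0.0, 0.968, 0.251, -0.001]
contact_force: [-7.3, -3.2, -1.4]
finger_gap: 0.12
gripper_force: 79.4
time_s: 31.05
eef_pos: [0.5174, 0.3962, 0.2253]
tool_rot: [-0.001, 0.968, 0.251, 0.006]
contact_force: [0.1, -0.2, -0.6]
finger_gap: 0.398
gripper_force: 0.0
turn z -1.1122 shift [-0.2631 -0.0837  0.0201] |d|/.045 6.2 yaw 0.5078 p [0.5166 0.3958 0.2219] F [ 0.9  0.1 -0.6] t 31.1 q6 1.54
k (array([0.5185, 0.3957]), np.float64(0.507), array([34.6, 11.8])) (315, 174, 17, 46)
dot (array([0.5238, 0.3986]), np.float64(0.508), array([7.6, 7.4])) (318, 184, 11, 11)
green (array([ 0.4541, -0.1272]), np.float64(-1.482), array([41.6, 13.1])) (372, 209, 16, 6)
black (array([0.4464, 0.1289]), np.float64(1.549), array([38.5, 11.1])) (279, 214, 15, 5)
```

The knob's dot is back at its original place and height, so the pin is down. Now black.

```bash
python3 -m creep '[[0,0,0,0,0,-0.14,-0.3],[0,0,0,0,0,-0.14,-0.3],[0,0,0,0,0,-0.14,-0.3],[0,0,0,0,0,-0.14,-0.3],[0,0,0,0,0,-0.14,-0.3],[0,0,0,0,0,-0.14,-0.3],[0,0,0,0,0,-0.14,-0.3],[0,0,0,0,0,-0.13,-0.3],[0,0,0,0,0,0,-0.3]]' && python3 -m creep '[[-0.04,-0.014,0.003,0,0,0,-0.3],[-0.04,-0.014,0.003,0,0,0,-0.3],[-0.04,-0.014,0.003,0,0,0,-0.3],[-0.04,-0.014,0.003,0,0,0,-0.3],[-0.04,-0.014,0.003,0,0,0,-0.3],[-0.04,-0.014,0.003,0,0,0,-0.3],[-0.022,0,0,0,0,0,-0.3],[0,0,0,0,0,0,-0.3],[0,0,0,0,0,0,-0.3]]'
python3 - <<'E'
from h import *
go(.446,.129,.05,1.62); s=snap("wrist","w9.png")
RNG["black"][1]=(180,255,50)
for b in blobs(s,"black",(290,80,400,235),60): print("k",rect(ray(s,b.reshape(-1,2),.038)),cv2.boundingRect(b))
E
```

```text
time_s: 32.05
eef_pos: [0.5153, 0.395, 0.2171]
tool_rot: [-0.0, 0.69, 0.724, -0.001]
contact_force: [0.6, 0.7, -0.5]
finger_gap: 0.352
gripper_force: 0.0
time_s: 32.95
eef_pos: [0.444, 0.1297, 0.2004]
tool_rot: [-0.0, 0.691, 0.722, -0.0]
contact_force: [0.6, -0.0, 0.1]
finger_gap: 0.346
gripper_force: 0.0
turn z -0.0055 shift [-0.0008  0.0021  0.1504] |d|/.045 3.3 yaw 1.6145 p [0.444  0.1297 0.2004] F [ 0.6 -0.   0.1] t 32.95 q6 -0.02
k (array([0.4491, 0.1322]), np.float64(-1.527), array([43.2, 10.1])) (323, 150, 12, 47)
```

View pics/w9.png

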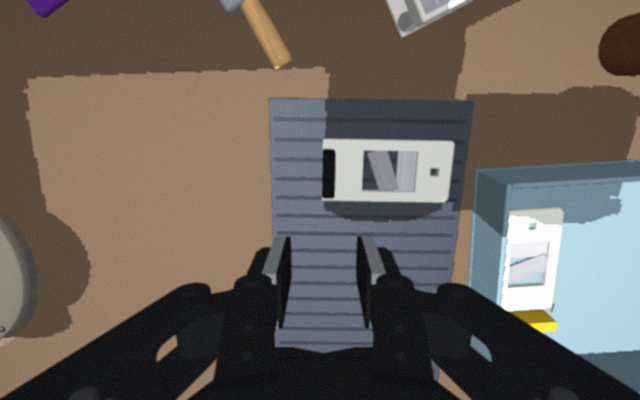

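Black's grip is at (329,174), giving (0.449, 0.132). I'll take off the 2 mm sideways bias seen with red.

```bash
python3 -c "
from h import *
go(.449,.130,.022,1.614)"; python3 -m creep '[[0,0.005,0.03,0,0,0,-0.3],[0,0,0.04,0,0,0,-0.3],[0,0,0.04,0,0,0,-0.3],[0,0,0.04,0,0,0,-0.3],[0,0,0.024,0,0,0,-0.3],[0,0,0,0,0,0,-0.3],[0,0,0,0,0,0,-0.3],[0,0,0,0,0,0,-0.3]]' 60; python3 -c "
from h import *
go(.449,.130,.02,1.614)"
```

```text
turn z 0.0021 shift [-0.0004  0.005   0.1784] |d|/.045 4.0 yaw 1.6161 p [0.444  0.1301 0.2004] F [0.6 1.1 0.4] t 33.0 q6 -0.02
time_s: 33.8
eef_pos: [0.4498, 0.1303, 0.028]
tool_rot: [0.001, 0.69, 0.724, 0.001]
contact_force: [0.3, -0.7, 0.5]
finger_gap: 0.351
gripper_force: 0.0
turn z 0.0042 shift [-0.0003 -0.0009  0.008 ] |d|/.045 0.2 yaw 1.6182 p [0.4498 0.1303 0.028 ] F [ 0.3 -0.7  0.5] t 33.8 q6 -0.02
```

```bash
python3 -m creep '[[0,-0.001,0.008,0,0,0.004,-0.3],[0,0,0,0,0,0,-0.3],[0,0,0,0,0,0,-1],[0,0,0,0,0,0,-1],[0,0,0,0,0,0,-1],[0,0,0,0,0,0,-1],[0,0,0,0,0,0,-1]]' 60 && python3 -m creep '[[0,0,-0.02,0,0,0,-1],[0,0,-0.04,0,0,0,-1],[0,0,-0.04,0,0,0,-1],[0,0,-0.04,0,0,0,-1],[0,0,-0.04,0,0,0,-1],[0,0,0,0,0,0,-1]]' && python3 -c "
from h import *
go(.345,-.269,.2,1.108)"
```

```text
time_s: 34.5
eef_pos: [0.4482, 0.1298, 0.0192]
tool_rot: [0.0, 0.692, 0.722, 0.0]
contact_force: [-1.5, 0.1, 6.8]
finger_gap: 0.122
gripper_force: 59.6
time_s: 35.1
eef_pos: [0.4498, 0.1299, 0.2033]
tool_rot: [0.003, 0.692, 0.722, 0.003]
contact_force: [-0.2, 0.1, -1.2]
finger_gap: 0.125
gripper_force: 58.8
turn z 0.5059 shift [-0.4038  0.0843  0.0041] |d|/.045 9.2 yaw 1.6139 p [0.4498 0.1299 0.2033] F [-0.2  0.1 -1.2] t 35.1 q6 -0.02
```

```bash
python3 -m creep '[[0,0,0,0,0,0.127,-1],[0,0,0,0,0,0.127,-1],[0,0,0,0,0,0.127,-1],[0,0,0,0,0,0.125,-1],[0,0,0,0,0,0,-1]]' && python3 -m creep '[[-0.04,0.008,0,0,0,0,-1],[-0.04,0.008,0,0,0,0,-1],[-0.04,0.008,0,0,0,0,-1],[-0.04,0.008,0,0,0,0,-1],[-0.04,0.008,0,0,0,0,-1],[-0.04,0.008,0,0,0,0,-1],[-0.04,0.008,0,0,0,0,-1],[-0.04,0.008,0,0,0,0,-1],[-0.04,0.008,0,0,0,0,-1],[-0.04,0.008,0,0,0,0,-1],[0,0,0,0,0,0,-1],[0,0,0,0,0,0,-1]]'
python3 - <<'E'
from h import *
go(.345,-.269,.2,1.108); s=snap("wrist","w10.png")
E
```

```text
time_s: 35.6
eef_pos: [0.4476, 0.1298, 0.1978]
tool_rot: [-0.0, 0.851, 0.526, -0.001]
contact_force: [-0.2, 1.2, -1.6]
finger_gap: 0.125
gripper_force: 58.8
time_s: 36.8
eef_pos: [0.3405, -0.264, 0.1981]
tool_rot: [-0.001, 0.85, 0.526, 0.0]
contact_force: [-0.4, -0.0, -1.2]
finger_gap: 0.124
gripper_force: 58.8
turn z 0.0005 shift [-0.0024  0.0063 -0.0019] |d|/.045 0.2 yaw 1.1085 p [ 0.3405 -0.264   0.1981] F [-0.4 -0.  -1.2] t 36.8 q6 -0.47
```

View pics/w10.png

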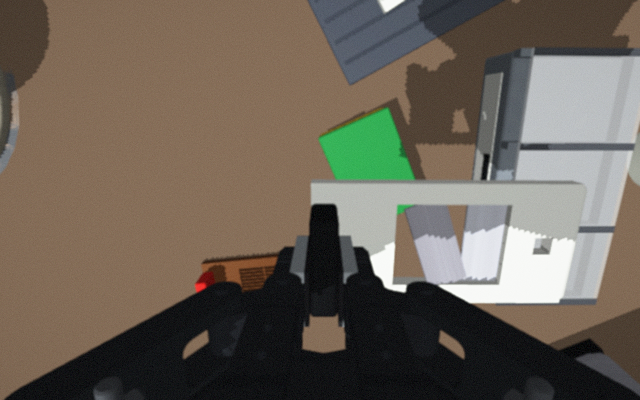

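The picture shows black held level and the case on the right. Its divider strips are at about row 146 (bay2|bay1) and row 229 (bay1|bay0), and the roof's front edge is near column 520. The sponge and the brown decoy lie low, clear of the path.

```bash
cat >> h.py <<'E'
def strip(s,cols,r0,r1):
    "sub-pixel dark row centre per column"
    g=cv2.GaussianBlur(cv2.cvtColor(s["color"],cv2.COLOR_RGB2GRAY),(3,3),0).astype(float); out=[]
    for c in cols:
        w=np.clip(np.median(g[r0:r1,c])-g[r0:r1,c]-15,0,None)
        if w.sum()>0: out.append((c,r0+(w*np.arange(r1-r0)).sum()/w.sum()))
    return np.array(out)
E
python3 - <<'E'
from h import *
s=snap("wrist")
a=strip(s,range(530,628,4),136,160); b=strip(s,range(592,610,2),220,240)
A=ray(s,a,.067)[:,:2];Bq=ray(s,b,.067)[:,:2]
v=cv2.fitLine(A.astype(np.float32),cv2.DIST_HUBER,0,.001,.001).ravel(); d=v[:2]*np.sign(v[0]); n=np.array([-d[1],d[0]])
print("yaw",np.arctan2(d[1],d[0]),"spread",np.std((A-v[2:])@n)); print("spacing",((Bq-v[2:])@n).round(4).tolist()[::3])
g=cv2.cvtColor(s["color"],cv2.COLOR_RGB2GRAY).astype(int)
for r in(80,100,120,165): print(r,g[r,470:530:2].tolist())
m=(A.mean(0)+Bq.mean(0))/2; o=v[2:]-.036*n; print("bay1 line pt",o, "B mean gives", Bq.mean(0)+.036*n)
for r,c in((80,520),(120,518)): P=ray(s,[(c,r)],.067)[0,:2]; print("roof front along",(P-o)@d)
print("tcp along/lat",(Rt()[1][:2]-o)@d,(Rt()[1][:2]-o)@n)
c=ray(s,[(636,100)],.067)[0,:2];print(o+d*0)
E
```

```text
yaw -0.46283025 spread 6.400073537092607e-05
spacing [-0.0722, -0.0721, -0.072]
80 [72, 67, 68, 63, 66, 74, 61, 68, 105, 101, 99, 99, 103, 102, 93, 128, 103, 50, 54, 61, 75, 86, 95, 94, 93, 92, 96, 92, 101, 113]
100 [74, 65, 72, 71, 71, 60, 74, 100, 99, 107, 100, 100, 103, 103, 139, 70, 52, 52, 67, 86, 91, 95, 97, 94, 94, 94, 99, 106, 140, 188]
120 [72, 73, 68, 63, 59, 87, 103, 126, 116, 104, 100, 103, 107, 134, 59, 59, 54, 72, 90, 92, 92, 98, 98, 93, 100, 98, 122, 169, 189, 192]
165 [115, 112, 103, 157, 160, 160, 100, 11, 16, 108, 202, 96, 61, 59, 77, 86, 97, 98, 98, 97, 95, 96, 102, 137, 187, 199, 194, 194, 191, 190]
bay1 line pt [ 0.52027154 -0.357701  ] B mean gives [ 0.55606808 -0.37562866]
roof front along -0.05030704633823328
roof front along -0.04723787060127863
tcp along/lat -0.20279211517822157 0.00474593925718847
[ 0.52027154 -0.357701  ]
```

Run:
```python
from h import *
s=snap("wrist"); o=np.array([.52027,-.3577]); y=-.4628; d=np.array([np.cos(y),np.sin(y)]); n=np.array([-d[1],d[0]])
for uv,z in (((526.5,100),.067),((523,120),.067),((516,165),.067),((496,120),.052),((498.5,100),.052),((490,165),.052)): P=ray(s,[uv],z)[0,:2]-o; print(uv,P@d,P@n)
f=-.043
h=o+d*(f-.034)-n*.0015; q=h-d*.11; print(h,q); go(q[0],q[1],.0686+.012,1.108)
```

```text
(526.5, 100) -0.04267765491448729 0.07340358702952722
(523, 120) -0.04302058133435653 0.058037054469284394
(516, 165) -0.043041152938460794 0.02171270449427834
(496, 120) -0.057159065849550314 0.05710491320918609
(498.5, 100) -0.057293172445933835 0.0732890836577107
(490, 165) -0.057114026632884174 0.01883725020694211
[ 0.45070026 -0.32466515] [ 0.35227161 -0.27555507]
turn z 0.0023 shift [-0.0065  0.0158  0.1179] |d|/.045 2.6 yaw 1.1103 p [ 0.3411 -0.2628  0.1985] F [ 0.9 -0.6  0.1] t 36.95 q6 -0.47
```

```bash
python3 -m creep '[[-0.0065,0.012,0.03,0,0,0.002,-1],[0,0,0.03,0,0,0,-1],[0,0,0.03,0,0,0,-1],[0,0,0.025,0,0,0,-1],[0,0,0.01,0,0,0,-1],[0,0,0,0,0,0,-1],[0,0,0,0,0,0,-1],[0,0,0,0,0,0,-1]]'
python3 - <<'E'
from h import *
o=np.array([.52027,-.3577]); y=-.4628; d=np.array([np.cos(y),np.sin(y),0]); n=np.array([-d[1],d[0],0]); o=np.r_[o,0]-n*.0015
h=o-d*.085; q=h-d*.104; go(q[0],q[1],.069,1.108)
r,p=Rt(); s=snap("wrist"); im=cv2.cvtColor(s["color"],cv2.COLOR_RGB2BGR)
B=cv2.resize(im,None,fx=3,fy=3,interpolation=2)
def L(A,C,col):
    q=proj(s,[A,C])*3+1; cv2.line(B,tuple(map(int,q[0])),tuple(map(int,q[1])),col,1)
S=lambda x,yy,z:o+d*x+n*yy+[0,0,z]
for yy in(-.036,.036): L(S(-.043,yy,.067),S(.0,yy,.067),(0,0,255))
for yy in(-.033,.033): L(S(-.051,yy,.052),S(-.02,yy,.052),(0,128,255))
L(S(-.043,-.1,.067),S(-.043,.1,.067),(255,0,255));L(S(-.051,-.1,.052),S(-.051,.1,.052),(255,0,255))
pt=p.copy();pt[2]=p[2]-.0152+.008;a=r[:,1];tx=r[:,0]
for yy in(-.031,.031): L(pt-a*.006+tx*yy,pt+a*.115+tx*yy,(0,200,0))
L(pt+a*.124-tx*.02,pt+a*.124+tx*.02,(0,200,0))
cv2.imwrite("pics/c10.png",B[400:1000,1120:1920])
E
```

```text
time_s: 37.75
eef_pos: [0.3493, -0.2754, 0.0749]
tool_rot: [0.001, 0.851, 0.525, 0.0]
contact_force: [0.0, 0.0, -1.9]
finger_gap: 0.123
gripper_force: 58.8
turn z -0.0017 shift [0.0012 0.0007 0.0059] |d|/.045 0.1 yaw 1.1063 p [ 0.3493 -0.2754  0.0749] F [ 0.   0.  -1.9] t 37.75 q6 -0.47
```

View pics/c10.png

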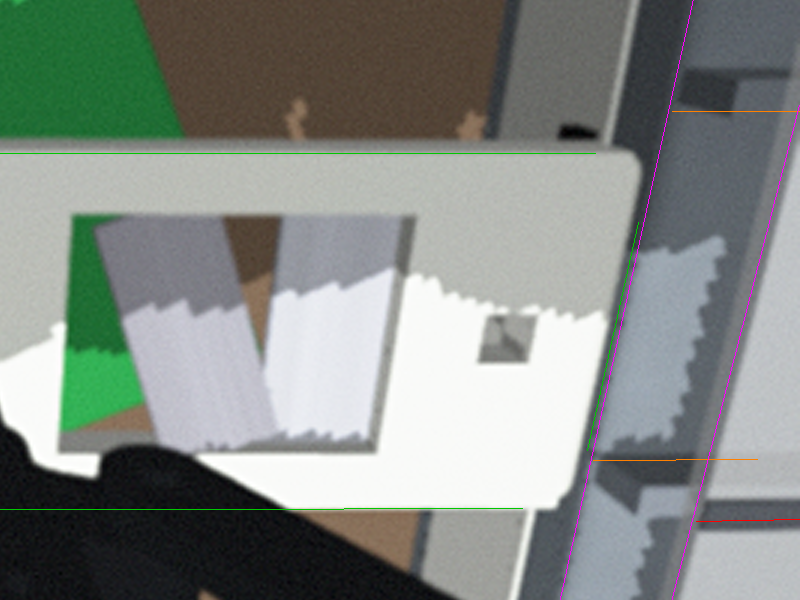

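Black's plate edges lie on the green lines, so it is centred in the hand. The divider strip, at row 512 of the crop against the predicted 521, calls for about 2 mm to the left. I'll lower and insert.

```bash
python3 -m creep '[[0.0022,0,0.005,0,0,-0.0017,-1],[0,0,0,0,0,0,-1],[0,0.007,0,0,0,0,-1],[0,0.007,0,0,0,0,-1],[0,0.007,0,0,0,0,-1],[0,0,0,0,0,0,-1]]' && python3 -m creep '[[0,0.007,0,0,0,0,-1],[0,0.007,0,0,0,0,-1],[0,0.007,0,0,0,0,-1],[0,0,0,0,0,0,-1]]'
```

```text
time_s: 38.4
eef_pos: [0.3695, -0.2831, 0.0687]
tool_rot: [0.0, 0.85, 0.526, 0.0]
contact_force: [0.1, 0.3, -0.5]
finger_gap: 0.129
gripper_force: 58.8
time_s: 38.8
eef_pos: [0.3881, -0.2923, 0.0687]
tool_rot: [0.0, 0.85, 0.526, 0.0]
contact_force: [0.4, -0.5, -0.4]
finger_gap: 0.125
gripper_force: 58.8
```

```bash
python3 -m creep '[[0,0.01,0,0,0,0,-1],[0,0.01,0,0,0,0,-1],[0,0.01,0,0,0,0,-1],[0,0.01,0,0,0,0,-1],[0,0.01,0,0,0,0,-1],[0,0,0,0,0,0,-1]]' && python3 -m creep '[[0,0.003,0,0,0,0,-1],[0,0.003,0,0,0,0,-1],[0,0,0,0,0,0,-1]]' && python3 -c "
from h import *
go(.4447,-.3197,.069,1.108)"
```

```text
time_s: 39.4
eef_pos: [0.4332, -0.3148, 0.0686]
tool_rot: [0.0, 0.85, 0.526, 0.0]
contact_force: [-0.4, 0.6, -0.8]
finger_gap: 0.122
gripper_force: 58.8
time_s: 39.7
eef_pos: [0.4375, -0.3169, 0.0688]
tool_rot: [0.0, 0.851, 0.526, 0.0]
contact_force: [0.3, -0.2, -0.4]
finger_gap: 0.128
gripper_force: 58.8
turn z -0.0006 shift [ 0.0007  0.0076 -0.0002] |d|/.045 0.2 yaw 1.1074 p [ 0.4375 -0.3169  0.0688] F [ 0.3 -0.2 -0.4] t 39.7 q6 -0.38
```

```bash
python3 -m creep '[[0,0.003,0,0,0,0,-1],[0,0.002,0,0,0,0,-1],[0,0,0,0,0,0,-1]]' && python3 -m creep '[[0,0.002,0,0,0,0,-1],[0,0.001,0,0,0,0,-1],[0,0,0,0,0,0,-1]]' && python3 -m creep '[[0,0.002,0,0,0,0,-1],[0,0,0,0,0,0,-1],[0,0,0,0,0,0,-1]]'
```

```text
time_s: 40.0
eef_pos: [0.4421, -0.3192, 0.0687]
tool_rot: [0.0, 0.851, 0.526, 0.0]
contact_force: [-1.0, 0.0, 0.2]
finger_gap: 0.123
gripper_force: 58.8
time_s: 40.3
eef_pos: [0.4438, -0.32, 0.0685]
tool_rot: [-0.001, 0.851, 0.526, -0.001]
contact_force: [-4.7, 1.7, 0.9]
finger_gap: 0.123
gripper_force: 59.1
time_s: 40.6
eef_pos: [0.4439, -0.3199, 0.0682]
tool_rot: [-0.003, 0.85, 0.526, -0.002]
contact_force: [-13.5, 5.4, 3.9]
finger_gap: 0.123
gripper_force: 59.7
```

Black is home against the stop. I'll release and go to green.

```bash
python3 -m creep '[[0,-0.002,0,0,0,0,-1],[0,0,0,0,0,0,-0.4],[0,0,0,0,0,0,-0.4],[0,0,0,0,0,0,-0.4],[0,0,-0.02,0,0,0,-0.4],[0,0,-0.04,0,0,0,-0.3],[0,0,-0.04,0,0,0,-0.3],[0,0,-0.03,0,0,0,-0.3],[0,0,0,0,0,0,-0.3]]'
python3 - <<'E'
from h import *
s=snap("wrist"); go(.44,-.145,.2,1.66)
s=snap("top")
for b in blobs(s,"green",(355,180,400,240),5): print(rect(ray(s,b.reshape(-1,2),.038)))
E
```

```text
time_s: 41.5
eef_pos: [0.4459, -0.3216, 0.2031]
tool_rot: [0.004, 0.85, 0.526, 0.001]
contact_force: [0.5, 0.2, -0.5]
finger_gap: 0.351
gripper_force: 0.0
turn z -0.5523 shift [0.1757 0.0105 0.0003] |d|/.045 3.9 yaw 1.1077 p [ 0.4452 -0.3209  0.2005] F [ 0.8  0.6 -1.1] t 41.55 q6 -0.38
(array([ 0.4542, -0.1271]), np.float64(-1.451), array([41.6, 12.5]))
```

```bash
python3 -m creep '[[0,0,0,0,0,-0.14,-0.3],[0,0,0,0,0,-0.14,-0.3],[0,0,0,0,0,-0.14,-0.3],[0,0,0,0,0,-0.132,-0.3],[0.04,0.003,0,0,0,0,-0.3],[0.045,0.003,0,0,0,0,-0.3],[0.045,0.003,0,0,0,0,-0.3],[0.045,0.002,0,0,0,0,-0.3],[0,0,0,0,0,0,-0.3],[0,0,0,0,0,0,-0.3]]'
python3 - <<'E'
from h import *
r,p=Rt(); s=snap("wrist","w11.png")
for b in blobs(s,"green",(250,50,450,300),60): print("g",rect(ray(s,b.reshape(-1,2),.038)),cv2.boundingRect(b))
go(.454,-.127,.028,1.66)
E
```

```text
time_s: 42.6
eef_pos: [0.4399, -0.1444, 0.1979]
tool_rot: [-0.001, 0.674, 0.738, -0.0]
contact_force: [1.4, -1.1, 0.1]
finger_gap: 0.349
gripper_force: 0.0
g (array([ 0.4569, -0.1279]), np.float64(-1.47), array([42. , 11.6])) (337, 137, 14, 47)
g (array([ 0.418, -0.251]), np.float64(1.558), array([47.5,  6.2])) (287, 257, 10, 43)
turn z -0.0002 shift [0.0169 0.0158 0.1699] |d|/.045 3.8 yaw 1.6598 p [ 0.44   -0.1453  0.1979] F [-0.2  0.4 -0.1] t 42.65 q6 -0.66
```

```bash
python3 -c "
from h import *
go(.4567,-.1302,.028,1.668)"; python3 -m creep '[[0.013,0.018,0.02,0,0,-0.008,-0.3],[0,0,0.04,0,0,0,-0.3],[0,0,0.04,0,0,0,-0.3],[0,0,0.04,0,0,0,-0.3],[0,0,0.03,0,0,0,-0.3],[0,0,0,0,0,0,-0.3],[0,0,0,0,0,0,-0.3],[0,0,0,0,0,0,-0.3]]' 60; python3 -c "
from h import *
go(.4567,-.1302,.02,1.668)"
```

```text
turn z -0.0082 shift [0.0133 0.0183 0.1699] |d|/.045 3.8 yaw 1.6598 p [ 0.44   -0.1453  0.1979] F [-0.2  0.4 -0.1] t 42.65 q6 -0.66
time_s: 43.45
eef_pos: [0.4576, -0.1315, 0.03]
tool_rot: [0.001, 0.672, 0.74, 0.0]
contact_force: [0.9, 0.2, 0.7]
finger_gap: 0.35
gripper_force: 0.0
turn z -0.0012 shift [ 0.0014 -0.0008  0.01  ] |d|/.045 0.2 yaw 1.6668 p [ 0.4576 -0.1315  0.03  ] F [0.9 0.2 0.7] t 43.45 q6 -0.63
```

```bash
python3 -m creep '[[0.0014,-0.001,0.01,0,0,0,-0.3],[0,0,0,0,0,0,-0.3],[0,0,0,0,0,0,-1],[0,0,0,0,0,0,-1],[0,0,0,0,0,0,-1],[0,0,0,0,0,0,-1],[0,0,0,0,0,0,-1]]' 60 && python3 -m creep '[[0,0,-0.02,0,0,0,-1],[0,0,-0.04,0,0,0,-1],[0,0,-0.04,0,0,0,-1],[0,0,-0.03,0,0,0,-1],[0,0,0,0,0,0,-1],[0,0,0,0,0,0,-1]]' && python3 -c "
from h import *
go(.3776,-.2065,.15,1.108)"
```

```text
time_s: 44.15
eef_pos: [0.4559, -0.1294, 0.0192]
tool_rot: [0.0, 0.672, 0.74, 0.0]
contact_force: [-0.7, -0.0, 6.5]
finger_gap: 0.128
gripper_force: 59.3
time_s: 44.75
eef_pos: [0.4554, -0.1291, 0.1485]
tool_rot: [0.0, 0.672, 0.74, -0.0]
contact_force: [0.3, 0.3, -2.1]
finger_gap: 0.127
gripper_force: 58.7
turn z 0.5595 shift [-0.104  -0.0351 -0.0015] |d|/.045 2.4 yaw 1.6675 p [ 0.4554 -0.1291  0.1485] F [ 0.3  0.3 -2.1] t 44.75 q6 -0.62
```

```bash
python3 -m creep '[[0,0,0,0,0,0.14,-1],[0,0,0,0,0,0.14,-1],[0,0,0,0,0,0.14,-1],[0,0,0,0,0,0.139,-1],[-0.035,-0.012,0,0,0,0,-1],[-0.035,-0.012,0,0,0,0,-1],[-0.034,-0.011,0,0,0,0,-1],[0,0,0.03,0,0,0,-1],[0,0,0.03,0,0,0,-1],[0,0,0.012,0,0,0,-1],[0,0,0,0,0,0,-1],[0,0,0,0,0,0,-1]]'
python3 - <<'E'
from h import *
go(.3776,-.2065,.069,1.108)
s=snap("wrist","w12.png"); r,p=Rt()
# plate edges (top face), compare with centred prediction, via gradient along columns
g=cv2.GaussianBlur(cv2.cvtColor(s["color"],cv2.COLOR_RGB2GRAY),(5,5),0).astype(int)
z=p[2]-.0152+.008; pt=p.copy(); pt[2]=z
for f in(.02,.05,.08):
    e=proj(s,[pt+r[:,1]*f+r[:,0]*.031,pt+r[:,1]*f-r[:,0]*.031]); print(e.round(1).tolist())
    for u,v in e: c=int(u); v=int(v); print(" rows",v-8,g[v-8:v+9,c].tolist())
E
```

```text
time_s: 45.95
eef_pos: [0.3777, -0.2065, 0.0762]
tool_rot: [-0.001, 0.85, 0.526, -0.0]
contact_force: [-0.2, -0.3, -0.2]
finger_gap: 0.128
gripper_force: 58.7
turn z 0.0006 shift [-0.0001 -0.0001  0.0072] |d|/.045 0.2 yaw 1.1086 p [ 0.3777 -0.2065  0.0762] F [-0.2 -0.3 -0.2] t 45.95 q6 -0.31
[[366.0, 184.7], [361.7, 304.1]]
 rows 176 [57, 64, 82, 105, 125, 138, 153, 171, 186, 194, 196, 196, 195, 195, 195, 194, 194]
 rows 296 [20, 19, 18, 19, 19, 20, 20, 20, 19, 19, 19, 19, 19, 20, 21, 21, 21]
[[431.9, 184.7], [421.1, 304.0]]
 rows 176 [121, 121, 122, 124, 129, 138, 152, 171, 185, 193, 194, 195, 195, 195, 194, 194, 194]
 rows 295 [19, 18, 19, 19, 19, 19, 19, 19, 21, 22, 23, 23, 23, 23, 22, 23, 22]
[[497.6, 184.7], [480.3, 303.8]]
 rows 176 [123, 120, 117, 119, 125, 134, 147, 164, 180, 190, 193, 194, 193, 194, 193, 193, 193]
 rows 295 [251, 251, 251, 251, 252, 250, 238, 207, 166, 135, 122, 115, 99, 75, 48, 29, 20]
```

Green is centred in the hand to about 0.6 mm. I'll insert it in bay2.

```bash
python3 -m creep '[[-0.0004,0,0.007,0,0,0,-1],[0,0,0,0,0,0,-1],[0,0.01,0,0,0,0,-1],[0,0.007,0,0,0,0,-1],[0,0.007,0,0,0,0,-1],[0,0,0,0,0,0,-1]]' && python3 -m creep '[[0,0.007,0,0,0,0,-1],[0,0.007,0,0,0,0,-1],[0,0.007,0,0,0,0,-1],[0,0,0,0,0,0,-1]]'
```

```text
time_s: 46.6
eef_pos: [0.4003, -0.2185, 0.0698]
tool_rot: [0.001, 0.85, 0.526, 0.0]
contact_force: [-0.1, 0.1, -1.2]
finger_gap: 0.124
gripper_force: 58.8
time_s: 47.0
eef_pos: [0.4189, -0.2277, 0.0697]
tool_rot: [0.0, 0.85, 0.526, 0.0]
contact_force: [-0.3, -0.0, -0.7]
finger_gap: 0.127
gripper_force: 58.8
```

```bash
python3 -m creep '[[0,0.01,0.0005,0,0,0,-1],[0,0.01,0,0,0,0,-1],[0,0.01,0,0,0,0,-1],[0,0.01,0,0,0,0,-1],[0,0.01,0,0,0,0,-1],[0,0.006,0,0,0,0,-1],[0,0,0,0,0,0,-1]]' && python3 -c "
from h import *
go(.4761,-.2556,.069,1.108)"
```

```text
time_s: 47.7
eef_pos: [0.4688, -0.2525, 0.0691]
tool_rot: [0.0, 0.85, 0.526, 0.0]
contact_force: [0.1, 0.1, -0.5]
finger_gap: 0.121
gripper_force: 58.8
turn z 0.0007 shift [0.0005 0.0079 0.0001] |d|/.045 0.2 yaw 1.1087 p [ 0.4688 -0.2525  0.0691] F [ 0.1  0.1 -0.5] t 47.7 q6 -0.25
```

```bash
python3 -m creep '[[0,0.003,0,0,0,0,-1],[0,0.003,0,0,0,0,-1],[0,0.001,0,0,0,0,-1],[0,0,0,0,0,0,-1]]' && python3 -m creep '[[0,0.002,0,0,0,0,-1],[0,0.001,0,0,0,0,-1],[0,0,0,0,0,0,-1],[0,0,0,0,0,0,-1]]' && python3 -c "
from h import *
go(.4761,-.2556,.069,1.108)"
```

```text
time_s: 48.1
eef_pos: [0.4745, -0.2553, 0.0692]
tool_rot: [-0.0, 0.85, 0.526, -0.0]
contact_force: [0.2, 0.2, -0.7]
finger_gap: 0.12
gripper_force: 58.8
time_s: 48.5
eef_pos: [0.4757, -0.2558, 0.069]
tool_rot: [-0.002, 0.85, 0.526, -0.001]
contact_force: [-7.2, 2.4, 1.9]
finger_gap: 0.121
gripper_force: 59.3
turn z 0.0007 shift [ 0.0004  0.0003 -0.    ] |d|/.045 0.0 yaw 1.1087 p [ 0.4757 -0.2558  0.069 ] F [-7.2  2.4  1.9] t 48.5 q6 -0.25
```

```bash
python3 -m creep '[[0,-0.001,0,0,0,0,-1],[0,0,0,0,0,0,-0.4],[0,0,0,0,0,0,-0.4],[0,0,0,0,0,0,-0.4],[0,0,-0.02,0,0,0,-0.4],[0,0,-0.04,0,0,0,-0.3],[0,0,-0.04,0,0,0,-0.3],[0,0,-0.03,0,0,0,-0.3],[0,-0.04,0,0,0,0,-0.3],[0,-0.04,0,0,0,0,-0.3],[0,-0.04,0,0,0,0,-0.3],[0,0,0,0,0,0,-0.3]]'
python3 - <<'E'
from h import *
s=snap("wrist")
RNG["black"][1]=(180,255,55)
for c in("green","black"):
    for b in blobs(s,c,(200,0,640,230),60): print(c,rect(ray(s,b.reshape(-1,2),.086)),cv2.boundingRect(b))
s=snap("top")
for c,roi,z in(("red",(185,205,225,245),.094),("red",(170,165,205,200),.127),("yellow",(265,65,375,170),.039),("red",(258,160,410,240),.038)):
    for b in blobs(s,c,roi,3): print(c,rect(ray(s,b.reshape(-1,2),z)),cv2.boundingRect(b))
o=status.get_obs(); print(o["contact_force"],o["time_s"])
E
```

```text
time_s: 49.7
eef_pos: [0.3658, -0.2002, 0.1993]
tool_rot: [-0.001, 0.85, 0.526, -0.0]
contact_force: [0.7, -0.4, 0.2]
finger_gap: 0.35
gripper_force: 0.0
green (array([ 0.3875, -0.2369]), np.float64(-0.05), array([56.2, 44.7])) (325, 181, 85, 49)
green (array([ 0.4728, -0.2508]), np.float64(1.104), array([44.4, 18.9])) (460, 159, 29, 56)
black (array([ 0.5034, -0.1687]), np.float64(0.026), array([85.6,  4.5])) (421, 38, 112, 63)
black (array([ 0.5142, -0.1536]), np.float64(0.035), array([63. ,  5.5])) (441, 18, 85, 47)
black (array([ 0.5101, -0.1387]), np.float64(0.031), array([64.9,  4.7])) (426, 0, 89, 49)
black (array([ 0.4977, -0.124 ]), np.float64(-0.028), array([32.7,  4.6])) (423, 0, 46, 24)
red (array([0.4182, 0.3417]), np.float64(-1.068), array([42.7, 14.5])) (197, 220, 16, 11)
yellow (array([ 0.6729, -0.0236]), np.float64(0.109), array([47.3, 11.2])) (337, 127, 6, 17)
[ 1.27505637  0.96761326 -0.42279439] 49.8
```

```bash
python3 -c "
from bench import workorder
print(workorder.hand_in())"
```

```text
the job is handed in; nothing more can be done
None
```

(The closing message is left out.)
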